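Count out five nodules on the counting board and lay their sample tube beside them

ROBOT

A 6-joint arm with a two-finger parallel gripper is mounted at the origin on the work surface. World frame = base frame: x ahead of the robot, y to its left, z up, the work surface at z = 0. Lengths are in m, angles in degrees, forces in N, time in s.
With the tool pointing down it reaches from about 0.35 to 0.875 m from the base axis. Payload 4.2 kg.
Tool frame: the origin (TCP) lies midway between the tips of the shut fingers; the grasp point (between the pads) lies 19 mm behind it (r.grasp_offset is the distance from the TCP to the grasp point, in m); z points along the fingers, y is the direction in which the jaws open and shut (so a half turn about z gives the same grasp; the last joint's range is limited). The gripper opens to 87 mm and grips with 3 to 60 N. Pads are 19 mm wide; open, the fingers measure 117 mm over their backs; the gripper's body (75 mm by 190 mm) begins 51 mm behind the grasp point.
Start: joints at [86.035, 22.042, 0.453, 0, -68.411, -14.817], TCP at [0.201, 0.592, 0.223] pointing down, gripper open.
Joint ranges: [-179.83, 179.83], [-69.29, 118.12], [-61.27, 80.66], [-181.25, 117.63], [-171.15, -9.14], [-177.46, 177.46]. Speed limits (degrees/s): [159.86, 159.86, 180, 180, 180, 180].

INTERFACE

Orientations are given as a 3x3 rotation matrix whose columns are the frame's x, y, z axes.
In Python, from station import r gives the robot as it stands.
- The arm moves only by the shell command python3 -m crank 'ROWS'. ROWS is JSON, a list of rows, each a list of 3 entries, a list of its own where there are three numbers: the closure, from -1 (fully open) to 1 (shut), so that 0 is half open, then the shift along the tool's x, y, z as a fraction of full scale, then the turn, a rotation vector about the tool's x, y, z as a fraction of full scale. In form: [[fingers, [dx, dy, dz], [wx, wy, wz]], ...]. A call has 1 to 8 rows; each row shifts and turns the commanded pose from where the row before left it, along the tool's axes as they then stand; what a row does not reach is not made up. Full scale, the value 1, is 100 mm for a shift and 45 degrees for a turn. A row lasts 1/10 s, in which the tool goes at most 50 mm and 8.59 degrees, less where a joint would pass 70% of its speed; a pose out of reach is approached as far as the arm can. A call with a number of a shift or a turn outside -1 to 1 is refused whole. A call with a gripper value outside its range is refused whole. The fingers move at their own pace and stop on an object; the grip force is fixed at half the most. Time passes only in rows, so rows that do not move let the fingers close. It gives the time, the measured TCP pose, the force and the opening at its end, in the units of the state.
- r.sense(): the state, without advancing time (a new reading comes with each control period).
- r.capture(name): name is "scene" or "top"; returns a dict with "img" (480x640x3 uint8, blue, green, red), "fx", "fy", "cx", "cy" (pixels), "dist" ([k1, k2, p1, p2, k3] as OpenCV has them; the pictures are not rectified), "R" (3x3) and "t" (3): a world point X has camera coordinates R X + t. Camera axes: x right, y down, z forward; pixel columns grow to the right and rows downward; lengths in m; the calibration is good to about 2 mm. A picture is of the moment at which its call begins. There is no depth.
- r.finish_job(): hands the job in, once; it reports no verdict.
The state is a dict: "time_s": time; "joints": joint angles; "joint_velocities": joint speeds; "effort": joint torques, N m; "tcp_pos": TCP position; "ee_rot": TCP orientation; "wrist_force": force on the tool from outside, world axes, zero at the start; "moment": the same for the moment, N m; "gripper_width": opening from 0.0 (shut) to 1.0 (fully open).
Only numpy, scipy, OpenCV 4.12 (cv2) and the standard library are available. Lean on these libraries where they do the work, as an engineer would, in place of code of your own. Each camera call takes 0.05 s, during which the arm holds its last target.

TASK

Count out five nodules for the record photograph without touching them: raise the counting board by the handle at its channel end so that nodules roll into its pockets, then tip it the other way so that all the spare ones roll back into the channel; leave the board flat on the bench with a nodule in every pocket. Also lay their sample tube, the one that stands alone on the bench, on its side in the two V saddles of the cradle, centred, set down and not dropped. Leave the jar, the tape and the petri dish where they are.

Things in the scene. Friction and masses are not known exactly. Their poses are not given: they have to be found in the camera images.
- board: White plastic counting board lying loose on the bench, 160 x 139 mm, 0.6 kg; 6 mm rim walls 34 mm high. Origin: centre of its underside; x from the channel end (-x) to the pocket end (+x), z up. Inside, heights above the underside: channel (x -74 to 4 mm, floor sloping up from 10 to 18 mm, 6 degrees), flat deck (to x 51, height 18 mm), row of five pockets (to x 74) against the end wall.
- channel (a point): Point on the channel floor 10 mm from the channel-end wall (board x -64, height 11 mm). The channel is 127 mm wide; its slope keeps the nodules against the end wall while the board is level. Raise this end by 18 to 24 degrees and within 2 s they roll over the deck into the pockets; a full pocket stops later ones on the deck. Raising the other end by 12 to 18 degrees sends those back. Jog it if any hang up.
- channel_grip (a point): Middle of the steel bow handle at the channel end: a round bar, 10 mm diameter, parallel to the board's y, 68 mm of it free, centre 28 mm above the underside, 45 mm out from the end wall (board x -125 mm). Lifted by it, the board pivots on the bottom edge of the pocket end (x +80 mm). Axes as the board's.
- pocket_grip (a point): Middle of the same kind of bow handle at the pocket end (board x +125 mm, 28 mm above the underside). Lifted by it, the board pivots on the bottom edge of the channel end (x -80 mm); seated nodules stay in their pockets. Axes as the board's.
- tube: Sample tube, frosted plastic, standing alone and upright on the bench on its flat foot (not in the rack): barrel 29 mm diameter and 103 mm long, screw cap 34 mm diameter on top, 117 mm in all, about 60 g, closed. Origin: centre of its foot; z along its axis towards the cap.
- tube_mid (a point): Point on the tube's axis at the middle of the barrel, 52 mm from the foot.
- cradle: Aluminium tube cradle fixed to the bench: base plate 110 x 70 x 6 mm, two upright 90-degree V saddles 6 mm thick at x = +-33 mm (60 mm clear between them), tips 57 mm high, 46 mm apart. Origin: centre of its underside; x along a lying tube, z up. A tube lying centred in both saddles has its tube_mid at x = y = 0, 55 mm above the bench; its cap may point either way.
- jar: Bystander: small amber specimen jar, 58 mm diameter, 66 mm high, standing near the tube. Origin: centre of its underside.
- tape: Bystander: white roll of label tape lying flat, 60 mm diameter, 19 mm high. Origin: centre of its underside.
- dish: Bystander: clear petri dish, 98 mm diameter, 18 mm high. Origin: centre of its underside.
- pocket0 (a point): Pocket 0 of the board: 23 x 23 mm (at least), 14 mm deep, 26 mm from its neighbours (board x = 62.5 mm, y = -52 mm). The point is where the centre of a seated nodule lies, 14 mm above the board's underside; a seated nodule stands 6 mm proud of the deck.
- pocket1 (a point): Pocket 1 of the board: 23 x 23 mm (at least), 14 mm deep, 26 mm from its neighbours (board x = 62.5 mm, y = -26 mm). The point is where the centre of a seated nodule lies, 14 mm above the board's underside; a seated nodule stands 6 mm proud of the deck.
- pocket2 (a point): Pocket 2 of the board: 23 x 23 mm (at least), 14 mm deep, 26 mm from its neighbours (board x = 62.5 mm, y = 0 mm). The point is where the centre of a seated nodule lies, 14 mm above the board's underside; a seated nodule stands 6 mm proud of the deck.
- pocket3 (a point): Pocket 3 of the board: 23 x 23 mm (at least), 14 mm deep, 26 mm from its neighbours (board x = 62.5 mm, y = 26 mm). The point is where the centre of a seated nodule lies, 14 mm above the board's underside; a seated nodule stands 6 mm proud of the deck.
- pocket4 (a point): Pocket 4 of the board: 23 x 23 mm (at least), 14 mm deep, 26 mm from its neighbours (board x = 62.5 mm, y = 52 mm). The point is where the centre of a seated nodule lies, 14 mm above the board's underside; a seated nodule stands 6 mm proud of the deck.
- nodule0: One of nine alike dark mineral nodules, near-spherical, 20 mm diameter, 11 g, rolling freely. Origin: its centre. At the start in the board's channel.
- nodule1: One of nine alike dark mineral nodules, near-spherical, 20 mm diameter, 11 g, rolling freely. Origin: its centre. At the start in the board's channel.
- nodule2: One of nine alike dark mineral nodules, near-spherical, 20 mm diameter, 11 g, rolling freely. Origin: its centre. At the start in the board's channel.
- nodule3: One of nine alike dark mineral nodules, near-spherical, 20 mm diameter, 11 g, rolling freely. Origin: its centre. At the start in the board's channel.
- nodule4: One of nine alike dark mineral nodules, near-spherical, 20 mm diameter, 11 g, rolling freely. Origin: its centre. At the start in the board's channel.
- nodule5: One of nine alike dark mineral nodules, near-spherical, 20 mm diameter, 11 g, rolling freely. Origin: its centre. At the start in the board's channel.
- nodule6: One of nine alike dark mineral nodules, near-spherical, 20 mm diameter, 11 g, rolling freely. Origin: its centre. At the start in the board's channel.
- nodule7: One of nine alike dark mineral nodules, near-spherical, 20 mm diameter, 11 g, rolling freely. Origin: its centre. At the start in the board's channel.
- nodule8: One of nine alike dark mineral nodules, near-spherical, 20 mm diameter, 11 g, rolling freely. Origin: its centre. At the start in the board's channel.

How it is judged:
By the outcome, as a careful person would: the job done as asked, in the order asked, and still so for the second after the job is handed in, with the robot touching nothing.
It also fails if it takes over 72 s, if anything falls off the work surface, if the arm or the gripper's body presses on something with over 40 N, if the wrist force passes 120 N, or if a joint passes its speed limit or range.

## Working session

There is one attempt and no reset: what is moved stays moved. The work goes in short steps, Python scripts to look and compute and a shell command to move; the robot and the scene stay as the last step left them, time stands still between calls to the robot, and variables do not carry over. Pictures are saved under pics/ and viewed, and the job is handed in when it is done.

```bash
mkdir -p pics; ls; python3 - <<'E'
from station import r
import cv2,numpy as np
for n in("scene","top"):
    c=r.capture(n); cv2.imwrite(f"pics/{n}0.png",c["img"])
    print(n,[c[k] for k in("fx","fy","cx","cy","dist")],c["R"],c["t"], -np.array(c["R"]).T@np.array(c["t"]))
print(r.sense(), r.grasp_offset)
E
```

```text
pics
scene [579.3228856269543, 579.3228856269543, 319.165572729263, 242.50155870907125, array([-0.15808556,  0.        ,  0.        ,  0.        ,  0.        ])] [[-0.66409996  0.74741772  0.01838489]
 [ 0.41664687  0.39039571 -0.82097294]
 [-0.6207871  -0.53754809 -0.57067103]] [ 0.39826016 -0.20048206  1.35881257] [1.1915481  0.51102773 0.60352266]
top [502.46065654937644, 502.46065654937644, 323.3684897788069, 231.24819144704634, array([-0.01380855,  0.        ,  0.        ,  0.        ,  0.        ])] [[ 1.90253194e-02 -9.99818745e-01 -7.17439708e-04]
 [-9.81299803e-01 -1.85354468e-02 -1.91591057e-01]
 [ 1.91543032e-01  4.34910449e-03 -9.81474581e-01]] [0.0186185  0.5966977  0.78645587] [0.43454497 0.02625481 0.88622175]
{'time_s': 0.1, 'joints': array([ 8.60373867e+01,  2.20867364e+01,  3.88021442e-01, -2.30464835e-02,
       -6.84111930e+01, -1.48160843e+01]), 'joint_velocities': array([ 0.01632914, -0.11537346,  0.24467819,  0.05765977, -0.12010069,
        0.0219951 ]), 'effort': array([-3.34534880e-04, -3.91693568e+01,  1.87933713e+01,  4.23186734e+00,
        1.34504575e-02, -6.90298702e-05]), 'tcp_pos': array([0.20102317, 0.59122951, 0.22157368]), 'ee_rot': array([[ 9.46721275e-01, -3.22053677e-01, -5.05685373e-04],
       [-3.22054049e-01, -9.46719402e-01, -1.88779441e-03],
       [ 1.29228976e-04,  1.95007315e-03, -9.99998090e-01]]), 'wrist_force': array([-0.0191623 , -0.23441813,  0.33014501]), 'moment': array([-0.00815198,  0.00385788,  0.00122647]), 'gripper_width': 0.9993858712560371} 0.0187
```

View pics/scene0.png

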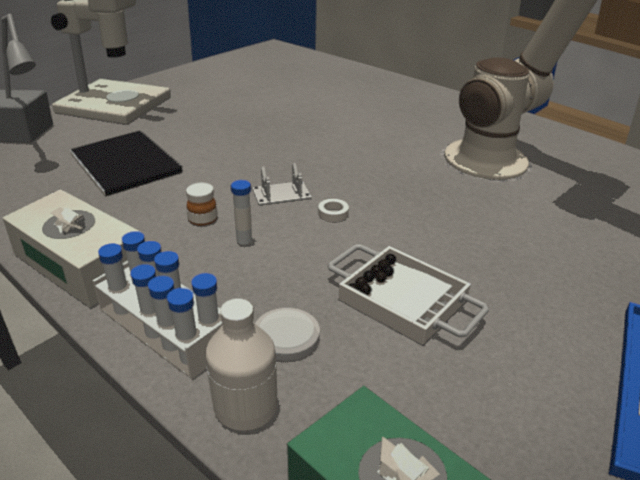

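View pics/top0.png

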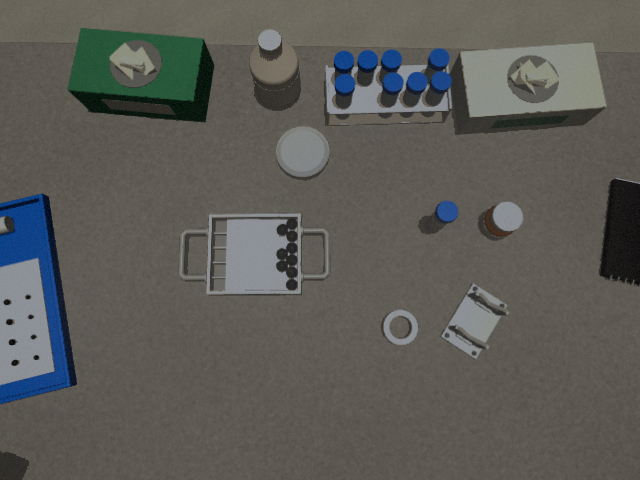

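The top view shows the board at (255,254), with its channel end to the right (world −y) and its pockets to the left. The tube's cap is at (447,212), the jar at (503,220), the cradle at (475,320), the tape at (401,327) and the dish at (302,152). I'll enlarge crops next so I can pick points accurately.

```bash
python3 - <<'E'
import cv2
i=cv2.imread("pics/top0.png")
cv2.imwrite("pics/t_board.png",cv2.resize(i[195:315,170:340],None,fx=4.5,fy=4.5,interpolation=cv2.INTER_CUBIC))
cv2.imwrite("pics/t_cr.png",cv2.resize(i[185:365,375:535],None,fx=3.3,fy=3.3,interpolation=cv2.INTER_CUBIC))
i=cv2.imread("pics/scene0.png")
cv2.imwrite("pics/s_cr.png",cv2.resize(i[150:260,170:360],None,fx=4,fy=4,interpolation=cv2.INTER_CUBIC))
E
```

```text
(no output)
```

View pics/t_board.png

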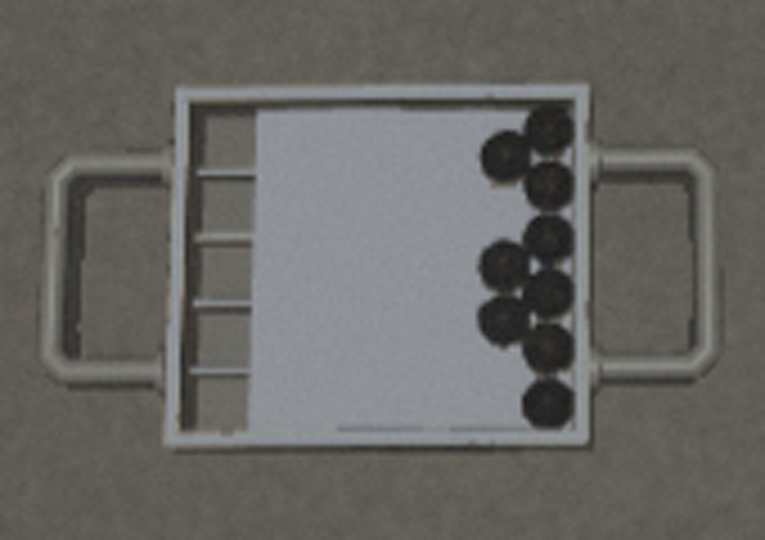

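View pics/t_cr.png

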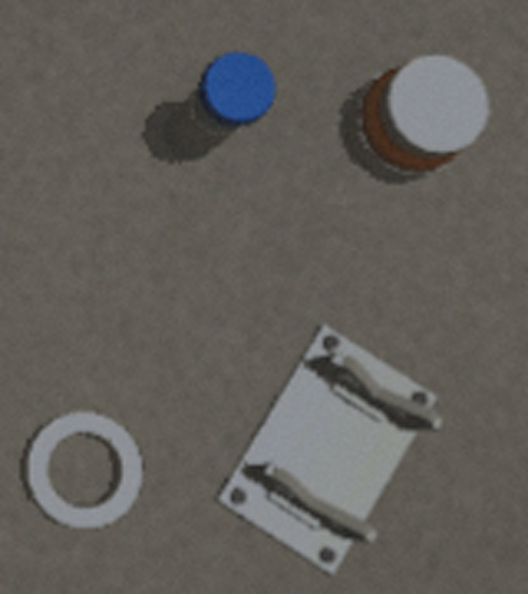

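View pics/s_cr.png

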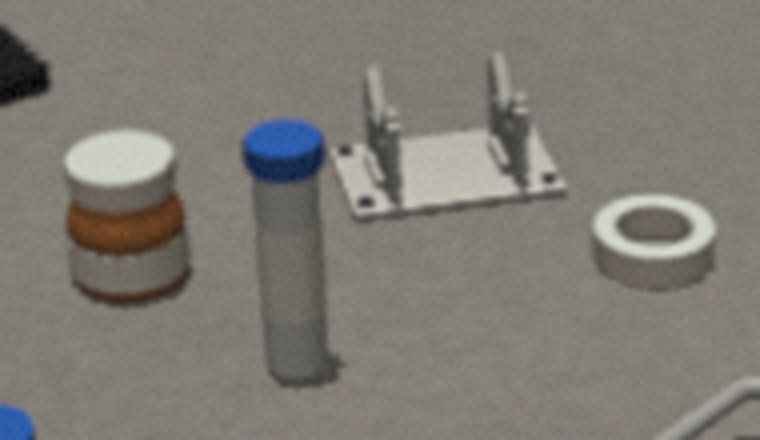

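```bash
cat > h.py <<'E'
from station import r
import cv2,numpy as np
from scipy.optimize import least_squares
def cams(): return {n:r.capture(n) for n in("scene","top")}
def K(c): return np.array([[c["fx"],0,c["cx"]],[0,c["fy"],c["cy"]],[0,0,1]])
def proj(c,P):
    P=np.atleast_2d(P).astype(float)
    return cv2.projectPoints(P,cv2.Rodrigues(np.array(c["R"]))[0],np.array(c["t"]),K(c),np.array(c["dist"]))[0][:,0]
def back(c,uv,z):
    n=cv2.undistortPoints(np.array([uv],float).reshape(-1,1,2),K(c),np.array(c["dist"]))[:,0]
    R=np.array(c["R"]);C=-R.T@np.array(c["t"])
    d=np.c_[n,np.ones(len(n))]@R
    return C+d*((z-C[2])/d[:,2])[:,None]
def crop(uv,x0,y0,s): return (np.array(uv,float)+.5)/s-.5+[x0,y0]
def fit2(model,obs,x0):
    """model pts (n,3) local with z; obs list of (cam, uv)"""
    def f(p):
        R=np.array([[np.cos(p[2]),-np.sin(p[2])],[np.sin(p[2]),np.cos(p[2])]])
        e=[]
        for c,m,uv in obs:
            P=np.c_[m[:,:2]@R.T+p[:2],m[:,2]]
            e.append((proj(c,P)-uv).ravel())
        return np.concatenate(e)
    s=least_squares(f,x0,loss="soft_l1"); return s.x,f(s.x).reshape(-1,2)
E
python3 - <<'E'
from h import *
C=cams();T=C["top"];S=C["scene"]
rim=crop([(177,88),(589,85),(590,447),(165,447)],170,195,4.5)
print("rim back",back(T,rim,.034)[:,:2])
h=crop([(57,200),(53,340),(708,200),(708,340)],170,195,4.5)
print("handles",back(T,h,.028)[:,:2])
m=np.array([[.08,-.0695,.034],[-.08,-.0695,.034],[-.08,.0695,.034],[.08,.0695,.034]])
b0=back(T,rim,.034).mean(0)
p=[b0[0],b0[1],np.pi/2]
# which image corner: left=+y=+x_b ; up=+x world = -y_b
print("board",*fit2(m,[(T,m,rim)],p))
pl=crop([(323,325),(437,398),(333,573),(219,498)],375,185,3.3)
B=back(T,pl,.006);print("plate",B[:,:2],B.mean(0)[:2])
d=(B[0]+B[1]-B[2]-B[3]);print("cradle x dir deg",np.degrees(np.arctan2(d[1],d[0])))
print("cap", back(T,crop([(239,88)],375,185,3.3),.117))
print("jar", back(T,crop([(438,104)],375,185,3.3),.066))
print("tape", back(T,crop([(82,470)],375,185,3.3),.019))
print("dish", back(T,[(302.5,152)],.018))
E
```

```text
rim back [[0.62739935 0.22981105]
 [0.63157517 0.07041962]
 [0.49236585 0.0661885 ]
 [0.48926223 0.22569711]]
handles [[0.58358819 0.27486324]
 [0.52937043 0.27245773]
 [0.5883523  0.02359195]
 [0.53417756 0.02263448]]
board [0.56015471 0.14801549 1.59667257] [[ 0.01968126 -0.0905634 ]
 [ 0.33466027 -0.06453116]
 [-0.02669192 -0.22806581]
 [-0.31572355  0.3833853 ]]
plate [[ 0.51867611 -0.23283098]
 [ 0.48131127 -0.29159985]
 [ 0.390693   -0.23334321]
 [ 0.42765654 -0.17531903]] [ 0.45458423 -0.23327327]
cradle x dir deg -32.51178178576088
cap [[ 0.6202771  -0.16429265  0.117     ]]
jar [[ 0.62618634 -0.27791696  0.066     ]]
tape [[ 0.44061312 -0.10219323  0.019     ]]
dish [[0.74997317 0.07080968 0.018     ]]
```

```bash
python3 - <<'E'
import cv2
i=cv2.imread("pics/scene0.png")
cv2.imwrite("pics/s_board.png",cv2.resize(i[235:350,320:500],None,fx=4.4,fy=4.4,interpolation=cv2.INTER_CUBIC))
E
```

```text
(no output)
```

View pics/s_board.png

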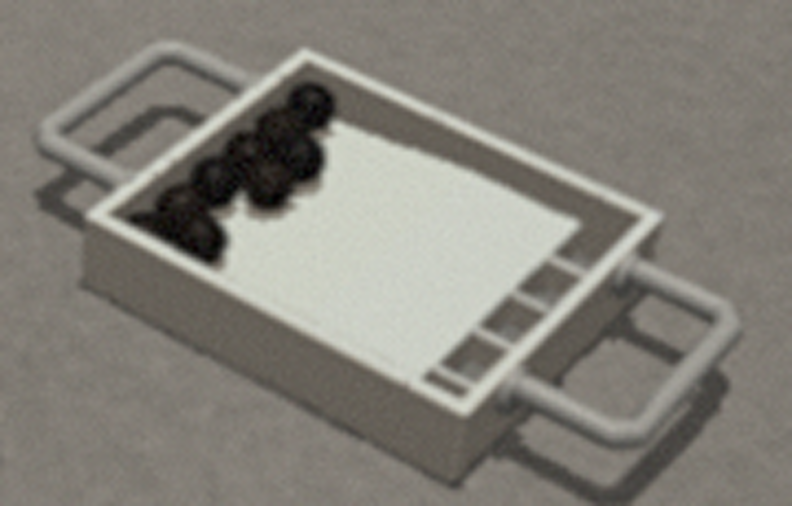

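```bash
python3 - <<'E'
from h import *
C=cams();T=C["top"];S=C["scene"]
rim=crop([(177,88),(589,85),(590,447),(165,447)],170,195,4.5)
rs=crop([(468,412),(90,215),(304,52),(660,214)],320,235,4.4)
m=np.array([[.08,-.0695,.034],[-.08,-.0695,.034],[-.08,.0695,.034],[.08,.0695,.034]])
for o in([(T,m,rim)],[(S,m,rs)],[(T,m,rim),(S,m,rs)]):
    p,e=fit2(m,o,[.56,.148,1.59]);print("board",p[:2],np.degrees(p[2]),abs(e).max())
pl=crop([(323,325),(437,398),(333,573),(219,498)],375,185,3.3)
ps=crop([(357,215),(333,150),(535,128),(565,190)],170,150,4)
m=np.array([[.055,.035,.006],[.055,-.035,.006],[-.055,-.035,.006],[-.055,.035,.006]])
for o in([(T,m,pl)],[(S,m,ps)],[(T,m,pl),(S,m,ps)]):
    p,e=fit2(m,o,[.4546,-.233,-.567]);print("cradle",p[:2],np.degrees(p[2]),abs(e).max())
m=np.array([[0,0,.117]])
print("cap",back(T,crop([(239,88)],375,185,3.3),.117),back(S,crop([(283,137)],170,150,4),.117))
print("jar",back(T,crop([(438,104)],375,185,3.3),.066),back(S,crop([(120,157)],170,150,4),.066))
print("tape",back(T,crop([(82,470)],375,185,3.3),.019),back(S,crop([(654,222)],170,150,4),.019))
E
```

```text
board [0.56015471 0.14801549] 91.48259939297465 0.3833853160410854
board [0.56285689 0.14908631] 91.86093736064842 1.5867415722346436
board [0.56089516 0.14823972] 91.64260166483128 2.083765276640719
cradle [ 0.454617   -0.23325836] -32.52897960810274 0.7635244995432231
cradle [ 0.45792984 -0.22973585] -33.39046088440315 0.7912810512096939
cradle [ 0.45499463 -0.23278233] -32.68688477767595 1.5820058776222936
cap [[ 0.6202771  -0.16429265  0.117     ]] [[ 0.62287565 -0.16389596  0.117     ]]
jar [[ 0.62618634 -0.27791696  0.066     ]] [[ 0.62850874 -0.27656117  0.066     ]]
tape [[ 0.44061312 -0.10219323  0.019     ]] [[ 0.44148284 -0.10458505  0.019     ]]
```

```bash
python3 -m crank '[[0.2,[0,0,0],[0,0,-0.151]],[0.2,[0,0,0],[0,0,-0.151]],[0.2,[0,0,0],[0,0,-0.151]],[0.2,[0.248,0.413,0],[0,0,0]],[0.2,[0.248,0.413,0],[0,0,0]],[0.2,[0.248,0.413,0],[0,0,0]],[0.2,[0.248,0.413,0],[0,0,0]],[0.2,[0.248,0.413,0],[0,0,0]]]'; python3 -m crank '[[0.2,[0.248,0.413,0],[0,0,0]],[0.2,[0.248,0.413,0],[0,0,0]],[0.2,[0.248,0.413,0],[0,0,0]],[0.2,[0.248,0.413,0.1],[0,0,0]],[0.2,[0.248,0.413,0.1],[0,0,0]],[0.2,[0.248,0.413,0.1],[0,0,0]],[0.2,[0.248,0.413,0.1],[0,0,0]],[0.2,[0.248,0.413,0.1],[0,0,0]]]'
```

```text
time_s: 1.1
tcp_pos: [0.3316, 0.387, 0.2227]
ee_rot: [[1.0, 0.029, 0.0], [0.029, -1.0, 0.0], [0.0, -0.0, -1.0]]
wrist_force: [0.3, 0.2, -0.8]
gripper_width: 0.423
time_s: 1.9
tcp_pos: [0.5394, 0.0623, 0.1724]
ee_rot: [[1.0, 0.028, 0.001], [0.028, -1.0, 0.0], [0.001, -0.0, -1.0]]
wrist_force: [-0.0, 0.6, -0.0]
gripper_width: 0.396
```

```bash
python3 -m crank '[[0.2,[0.242,0.396,0.4],[0,0,0]],[0.2,[0,0,0.4],[0,0,0]],[0.2,[0,0,0],[0,0,0]],[0.2,[0,0,0],[0,0,0]]]'; python3 - <<'E'
from h import *
C=cams()
s=r.sense();g=s["tcp_pos"]; print(g)
for n in C:
    c=C[n];cv2.imwrite(f"pics/{n}1.png",c["img"]); print(n,proj(c,[g,g-[0,0,.0187*-1]]))
i=C["top"]["img"];cv2.imwrite("pics/top1c.png",cv2.resize(i[195:315,220:390],None,fx=4.5,fy=4.5,interpolation=cv2.INTER_CUBIC))
i=C["scene"]["img"];cv2.imwrite("pics/scene1c.png",cv2.resize(i[205:335,290:470],None,fx=4.4,fy=4.4,interpolation=cv2.INTER_CUBIC))
E
```

```text
time_s: 2.3
tcp_pos: [0.5592, 0.0322, 0.1001]
ee_rot: [[1.0, 0.029, -0.001], [0.029, -1.0, -0.001], [-0.001, 0.001, -1.0]]
wrist_force: [-0.0, 0.6, -0.1]
gripper_width: 0.404
[0.56052919 0.03332665 0.10222969]
scene [[351.87037358 219.05338156]
 [352.45408687 209.17308948]]
top [[320.76566001 247.99164824]
 [320.69533798 246.06611187]]
```

View pics/top1c.png

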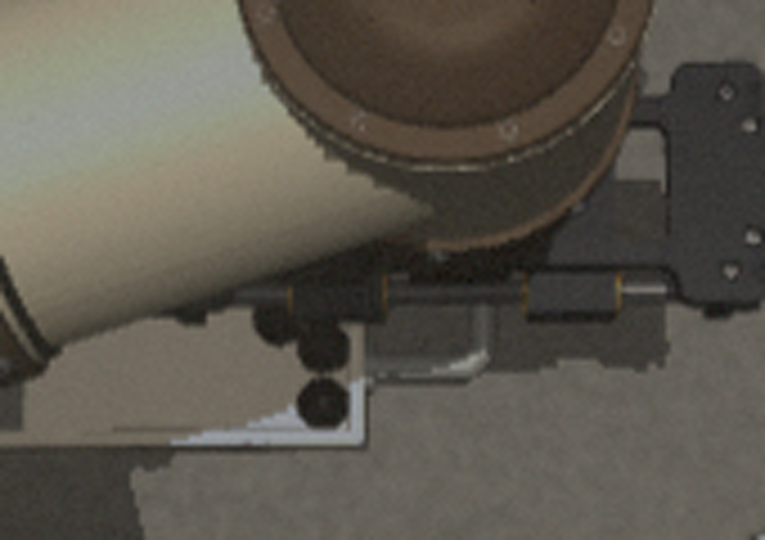

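View pics/scene1c.png

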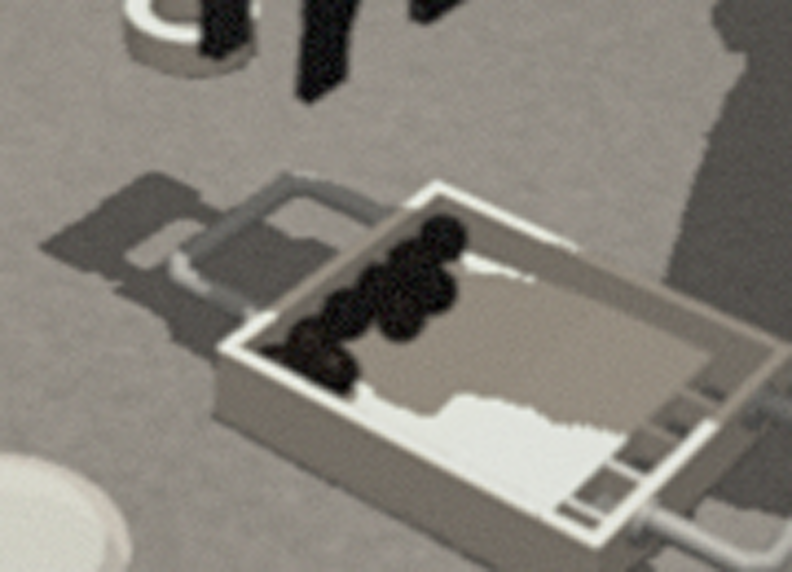

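```bash
python3 - <<'E'
from h import *
print([r.sense()[k].round(2) for k in("joints","tcp_pos")])
E
```

```text
[array([ 1.996e+01,  2.250e+01, -1.800e+01,  6.000e-02, -4.927e+01,
        7.172e+01]), array([0.56, 0.03, 0.1 ])]
```

View pics/scene1.png

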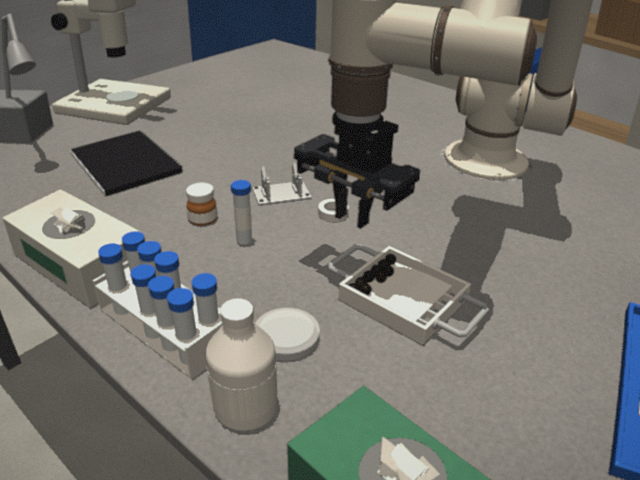

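```bash
python3 -m crank '[[0.2,[0.047,0.092,0.3],[0,0,0]],[0.2,[0,0,0.3],[0,0,0]],[0.2,[0,0,0.2],[0,0,0]],[0.2,[0,0,0.1],[0,0,0]],[0.2,[0,0,0],[0,0,0]]]'; python3 - <<'E'
from h import *
C=cams()
i=C["scene"]["img"];cv2.imwrite("pics/scene2c.png",cv2.resize(i[205:335,290:470],None,fx=4.4,fy=4.4,interpolation=cv2.INTER_CUBIC))
E
```

```text
time_s: 2.9
tcp_pos: [0.5644, 0.024, 0.0104]
ee_rot: [[1.0, 0.029, 0.0], [0.029, -1.0, 0.0], [0.0, 0.0, -1.0]]
wrist_force: [0.3, 0.3, -0.0]
gripper_width: 0.403
```

View pics/scene2c.png

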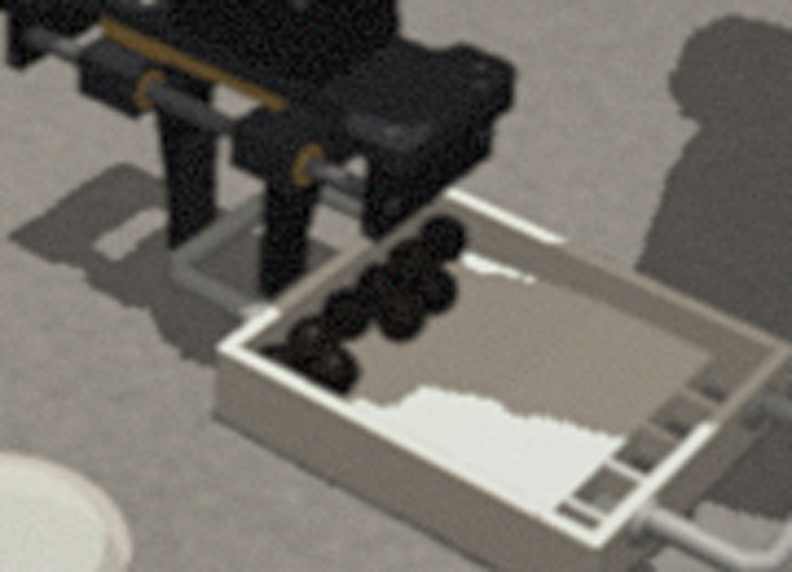

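The fingers straddle the bar: one tip is outside it at crop (190,245), the other inside at (280,290). The body clears the rim, so I'll close.

```bash
python3 -m crank '[[1,[0,0,0],[0,0,0]],[1,[0,0,0],[0,0,0]],[1,[0,0,0],[0,0,0]],[1,[0,0,0],[0,0,0]],[1,[0,0,0],[0,0,0]],[1,[0,0,0],[0,0,0]]]'
```

```text
time_s: 3.6
tcp_pos: [0.5643, 0.0232, 0.0103]
ee_rot: [[1.0, 0.028, 0.0], [0.028, -1.0, 0.0], [0.0, -0.0, -1.0]]
wrist_force: [-0.2, 0.5, 2.1]
gripper_width: 0.103
```

```bash
python3 -m crank '[[1,[0,-0.0046,-0.0715],[-0.0444,0,0]],[1,[0,-0.0046,-0.0715],[-0.0444,0,0]],[1,[0,-0.0046,-0.0715],[-0.0444,0,0]],[1,[0,-0.0046,-0.0715],[-0.0444,0,0]],[1,[0,-0.0046,-0.0715],[-0.0444,0,0]],[1,[0,-0.0046,-0.0715],[-0.0444,0,0]],[1,[0,-0.0046,-0.0715],[-0.0444,0,0]],[1,[0,-0.0046,-0.0715],[-0.0444,0,0]]]';python3 -m crank '[[1,[0,-0.0046,-0.0715],[-0.0444,0,0]],[1,[0,-0.0046,-0.0715],[-0.0444,0,0]],[1,[0,-0.0022,-0.0358],[-0.0222,0,0]],[1,[0,0,0],[0,0,0]],[1,[0,0,0],[0,0,0]],[1,[0,0,0],[0,0,0]],[1,[0,0,0],[0,0,0]],[1,[0,0,0],[0,0,0]]]';python3 -m crank '[[1,[0,0,0],[0,0,0]],[1,[0,0,0],[0,0,0]],[1,[0,0,0],[0,0,0]],[1,[0,0,0],[0,0,0]],[1,[0,0,0],[0,0,0]],[1,[0,0,0],[0,0,0]],[1,[0,0,0],[0,0,0]],[1,[0,0,0],[0,0,0]]]'; cat > look.py <<'E'
import sys
from h import *
n,tag,x0,x1,y0,y1=sys.argv[1],sys.argv[2],*map(int,sys.argv[3:7])
i=r.capture(n)["img"][y0:y1,x0:x1];f=min(800/i.shape[1],600/i.shape[0])*.99
i=cv2.resize(i,None,fx=f,fy=f,interpolation=cv2.INTER_CUBIC)
i=cv2.convertScaleAbs(i,alpha=1.4,beta=20)
cv2.imwrite(f"pics/{tag}.png",i);print(f)
E
python3 look.py scene s3 300 500 190 350; python3 look.py top t3 170 340 190 315
```

```text
time_s: 4.4
tcp_pos: [0.5629, 0.0332, 0.0655]
ee_rot: [[1.0, 0.026, 0.006], [0.027, -0.96, -0.277], [-0.002, 0.277, -0.961]]
wrist_force: [0.4, -0.3, -1.9]
gripper_width: 0.106
time_s: 5.2
tcp_pos: [0.5636, 0.0403, 0.0825]
ee_rot: [[1.0, 0.026, 0.01], [0.028, -0.934, -0.357], [0.0, 0.358, -0.934]]
wrist_force: [1.0, 2.0, -3.6]
gripper_width: 0.107
time_s: 6.0
tcp_pos: [0.5636, 0.0403, 0.0827]
ee_rot: [[1.0, 0.026, 0.01], [0.028, -0.933, -0.358], [0.0, 0.358, -0.934]]
wrist_force: [0.1, 1.7, -3.8]
gripper_width: 0.099
3.7125
4.658823529411765
```

View pics/s3.png

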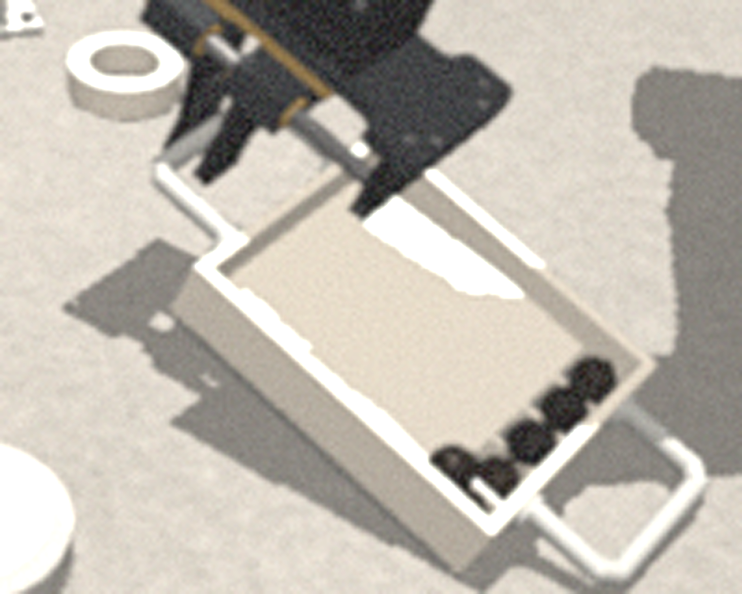

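View pics/t3.png

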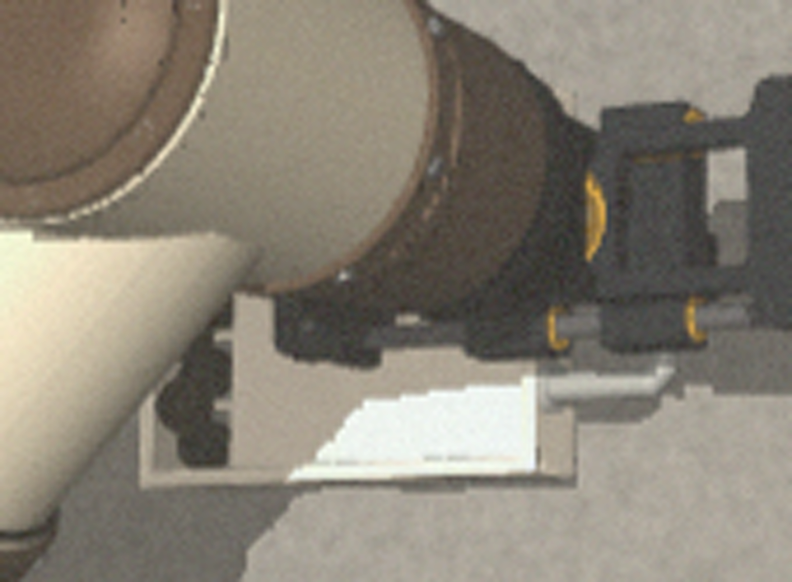

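```bash
python3 look.py scene s4 400 490 270 340; python3 look.py top t4 190 260 250 305
```

```text
8.485714285714286
10.799999999999999
```

View pics/s4.png

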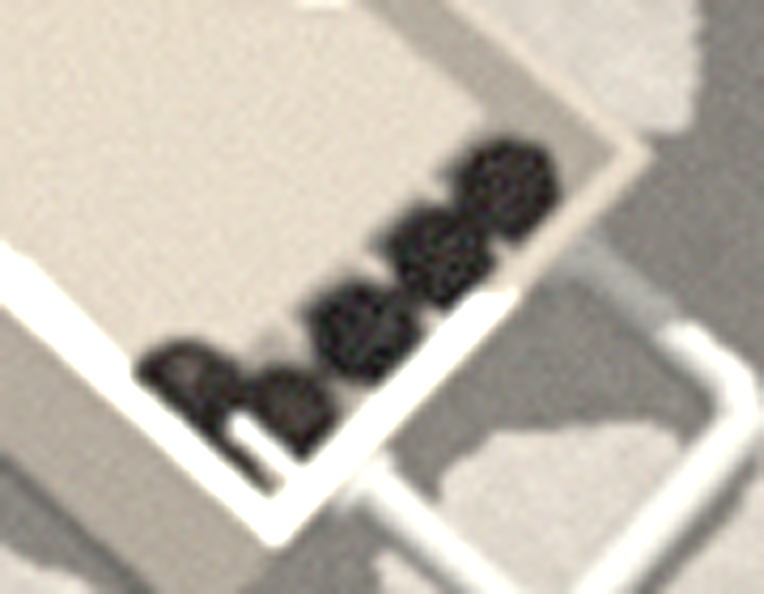

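View pics/t4.png

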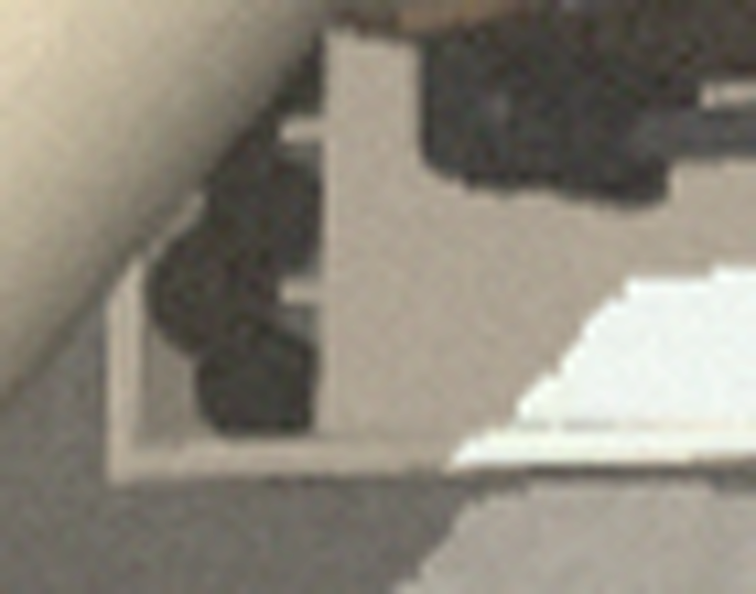

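```bash
python3 -m crank '[[1,[0,0.002,0.0715],[0.0444,0,0]],[1,[0,0.002,0.0715],[0.0444,0,0]],[1,[0,0.002,0.0715],[0.0444,0,0]],[1,[0,0.002,0.0715],[0.0444,0,0]],[1,[0,0.002,0.0715],[0.0444,0,0]],[1,[0,0.002,0.0715],[0.0444,0,0]],[1,[0,0.002,0.0715],[0.0444,0,0]],[1,[0,0.002,0.0715],[0.0444,0,0]]]';python3 -m crank '[[1,[0,0.002,0.0715],[0.0444,0,0]],[1,[0,0.001,0.0358],[0.0222,0,0]],[1,[0,0.001,0.0358],[0.0222,0,0]],[1,[0,0.001,0.0358],[0.0222,0,0]],[1,[0,0,0],[0,0,0]],[1,[0,0,0],[0,0,0]]]'; python3 -c "
from h import *
print(r.sense()['wrist_force'],r.sense()['tcp_pos'])"; python3 look.py scene s5 400 490 270 340; python3 look.py top t5 170 340 190 315
```

```text
time_s: 7.0
tcp_pos: [0.5639, 0.0247, 0.0277]
ee_rot: [[1.0, 0.028, 0.002], [0.028, -0.996, -0.086], [-0.0, 0.086, -0.996]]
wrist_force: [0.1, 1.9, -3.3]
gripper_width: 0.104
time_s: 7.6
tcp_pos: [0.564, 0.0229, 0.0103]
ee_rot: [[1.0, 0.028, -0.0], [0.028, -1.0, -0.001], [-0.001, 0.001, -1.0]]
wrist_force: [0.2, -2.1, -0.4]
gripper_width: 0.102
[ 0.1590665  -2.12663521 -0.4074555 ] [0.5639814  0.0229246  0.01025166]
8.485714285714286
4.658823529411765
```

View pics/s5.png

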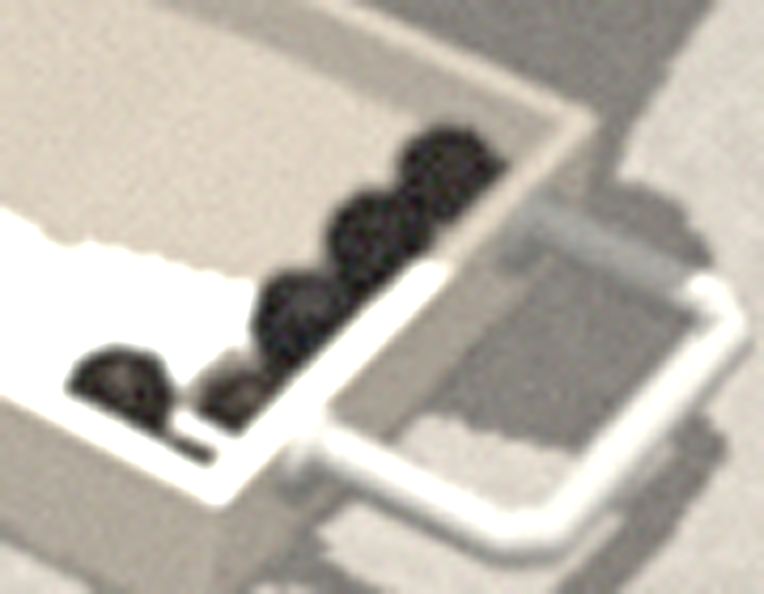

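View pics/t5.png

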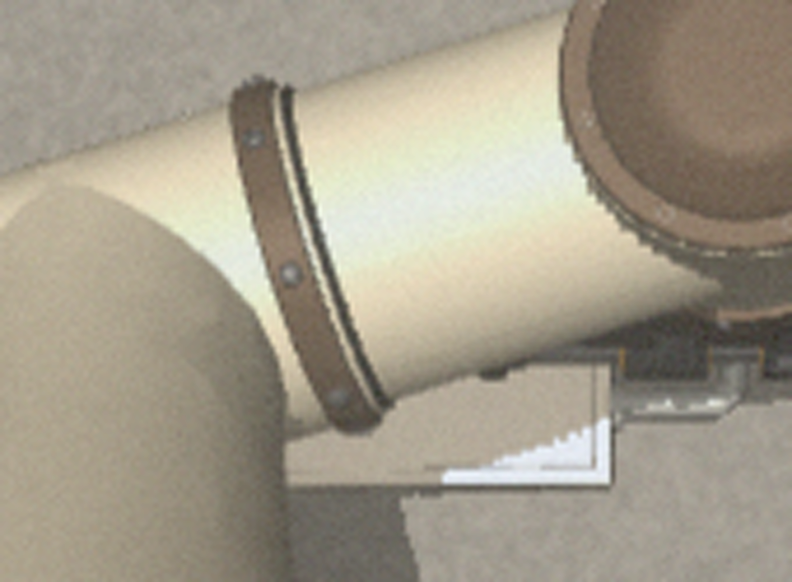

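```bash
python3 -m crank '[[0.2,[0,0,0],[0,0,0]],[0.2,[0,0,0],[0,0,0]],[0.2,[0,0,0],[0,0,0]],[0.2,[0,0,-0.1],[0,0,0]],[0.2,[0,0,-0.4],[0,0,0]],[0.2,[0,0,-0.4],[0,0,0]],[0.2,[0,0,0],[0,0,0]]]';python3 -m crank '[[0.2,[0.002,-0.4,0],[0,0,0]],[0.2,[0.002,-0.4,0],[0,0,0]],[0.2,[0.002,-0.4,0],[0,0,0]],[0.2,[0.002,-0.4,0],[0,0,0]],[0.2,[0.002,-0.45,0],[0,0,0]],[0.2,[0.002,-0.45,0],[0,0,0]],[0.2,[0,0,0],[0,0,0]]]'; python3 look.py scene s6 330 490 230 350; python3 look.py top t6 170 340 190 315
```

```text
time_s: 8.4
tcp_pos: [0.5685, 0.0246, 0.1069]
ee_rot: [[0.999, 0.03, 0.013], [0.03, -1.0, 0.003], [0.014, -0.002, -1.0]]
wrist_force: [0.8, 0.9, 1.1]
gripper_width: 0.395
time_s: 9.1
tcp_pos: [0.5586, 0.2787, 0.1005]
ee_rot: [[0.999, 0.034, 0.003], [0.034, -0.999, 0.002], [0.003, -0.002, -1.0]]
wrist_force: [-0.1, -0.3, -0.4]
gripper_width: 0.401
4.95
4.658823529411765
```

View pics/s6.png

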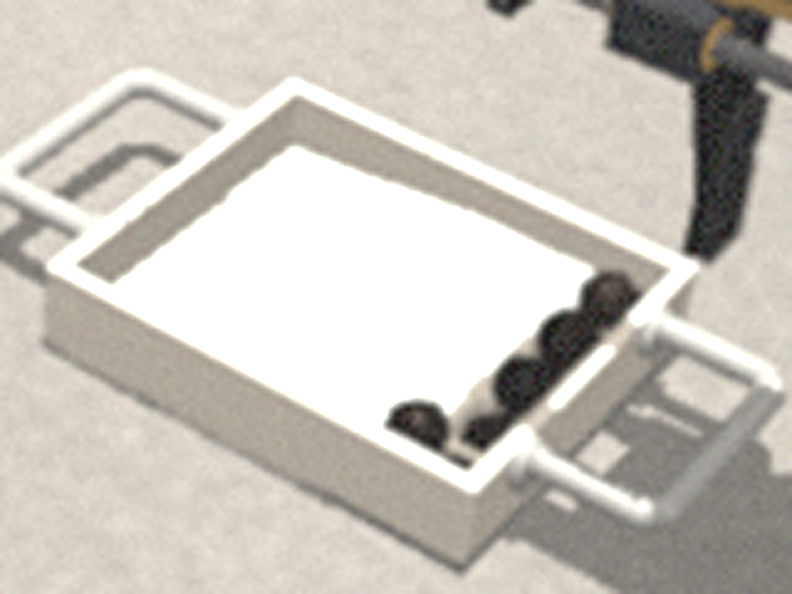

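View pics/t6.png

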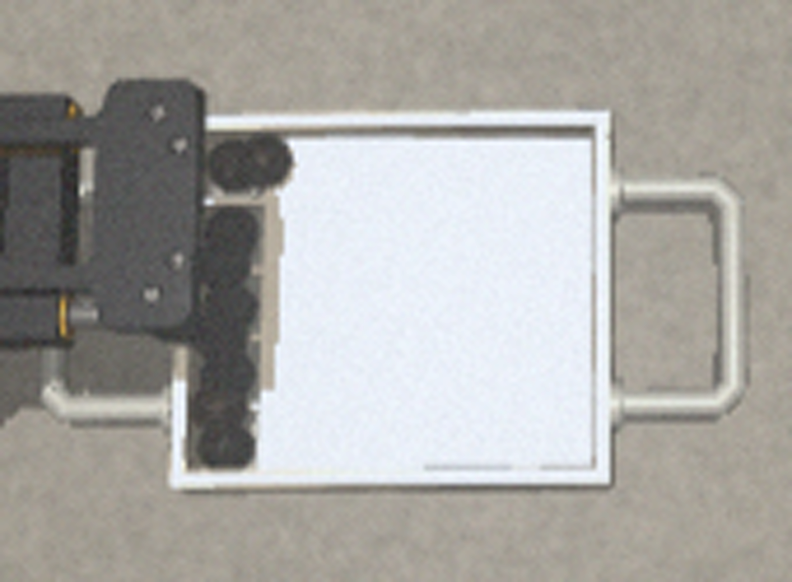

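```bash
python3 -m crank '[[0.2,[-0.01,0.053,0.3],[0,0,0.005]],[0.2,[0,0,0.3],[0,0,0]],[0.2,[0,0,0.2],[0,0,0]],[0.2,[0,0,0.1],[0,0,0]],[0.2,[0,0,0],[0,0,0]]]'; python3 look.py scene s7 350 510 230 350
```

```text
time_s: 9.7
tcp_pos: [0.5569, 0.2665, 0.0089]
ee_rot: [[1.0, 0.023, -0.002], [0.023, -1.0, -0.002], [-0.002, 0.002, -1.0]]
wrist_force: [0.1, 0.6, 0.0]
gripper_width: 0.403
4.95
```

View pics/s7.png

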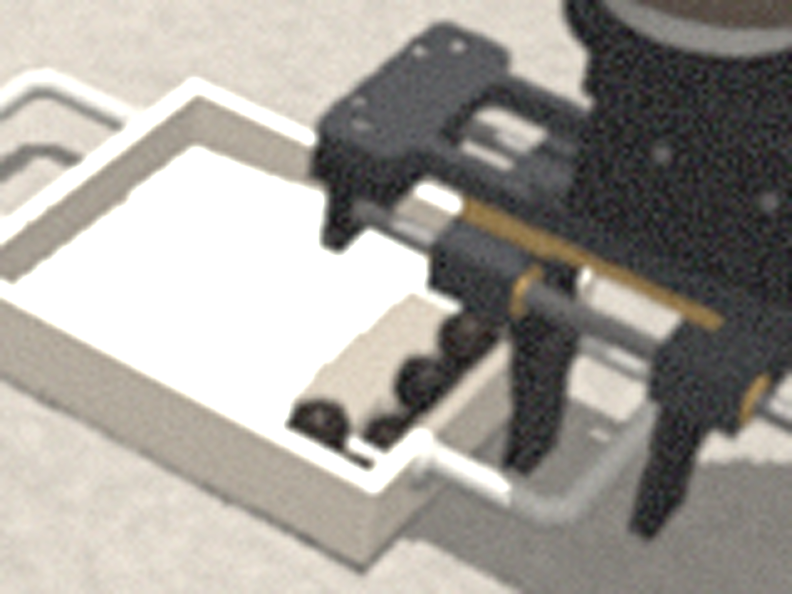

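```bash
python3 -m crank '[[0.2,[0,-0.065,0],[0,0,0]],[0.2,[0,0,0],[0,0,0]],[1,[0,0,0],[0,0,0]],[1,[0,0,0],[0,0,0]],[1,[0,0,0],[0,0,0]],[1,[0,0,0],[0,0,0]],[1,[0,0,0],[0,0,0]],[1,[0,0,0],[0,0,0]]]'
```

```text
time_s: 10.55
tcp_pos: [0.5571, 0.2741, 0.01]
ee_rot: [[1.0, 0.024, -0.001], [0.024, -1.0, -0.001], [-0.001, 0.001, -1.0]]
wrist_force: [0.1, -1.2, 0.4]
gripper_width: 0.103
```

```bash
python3 -m crank '[[1,[0,0.0046,-0.0715],[0.0444,0,0]],[1,[0,0.0046,-0.0715],[0.0444,0,0]],[1,[0,0.0046,-0.0715],[0.0444,0,0]],[1,[0,0.0046,-0.0715],[0.0444,0,0]],[1,[0,0.0046,-0.0715],[0.0444,0,0]],[1,[0,0.0046,-0.0715],[0.0444,0,0]],[1,[0,0.0046,-0.0715],[0.0444,0,0]],[1,[0,0.0022,-0.0358],[0.0222,0,0]]]';python3 -m crank '[[1,[0,0,0],[0,0,0]],[1,[0,0,0],[0,0,0]],[1,[0,0,0],[0,0,0]],[1,[0,0,0],[0,0,0]],[1,[0,0,0],[0,0,0]],[1,[0,0,0],[0,0,0]],[1,[0,0,0],[0,0,0]],[1,[0,0,0],[0,0,0]]]';python3 -m crank '[[1,[0,0,0],[0,0,0]],[1,[0,0,0],[0,0,0]],[1,[0,0,0],[0,0,0]],[1,[0,0,0],[0,0,0]],[1,[0,0,0],[0,0,0]],[1,[0,0,0],[0,0,0]],[1,[0,0,0],[0,0,0]],[1,[0,0,0],[0,0,0]]]'; python3 look.py scene s8 330 490 230 350;python3 look.py top t8 170 340 190 315
```

```text
time_s: 11.35
tcp_pos: [0.5574, 0.2648, 0.0626]
ee_rot: [[1.0, 0.022, -0.006], [0.023, -0.965, 0.26], [-0.0, -0.26, -0.966]]
wrist_force: [0.5, 0.3, -2.7]
gripper_width: 0.098
time_s: 12.15
tcp_pos: [0.5574, 0.2651, 0.0626]
ee_rot: [[1.0, 0.023, -0.007], [0.024, -0.966, 0.258], [-0.0, -0.258, -0.966]]
wrist_force: [0.8, -0.5, -3.5]
gripper_width: 0.106
time_s: 12.95
tcp_pos: [0.5575, 0.2651, 0.0627]
ee_rot: [[1.0, 0.023, -0.006], [0.024, -0.966, 0.258], [-0.0, -0.259, -0.966]]
wrist_force: [0.2, -1.5, -3.0]
gripper_width: 0.103
4.95
4.658823529411765
```

View pics/s8.png

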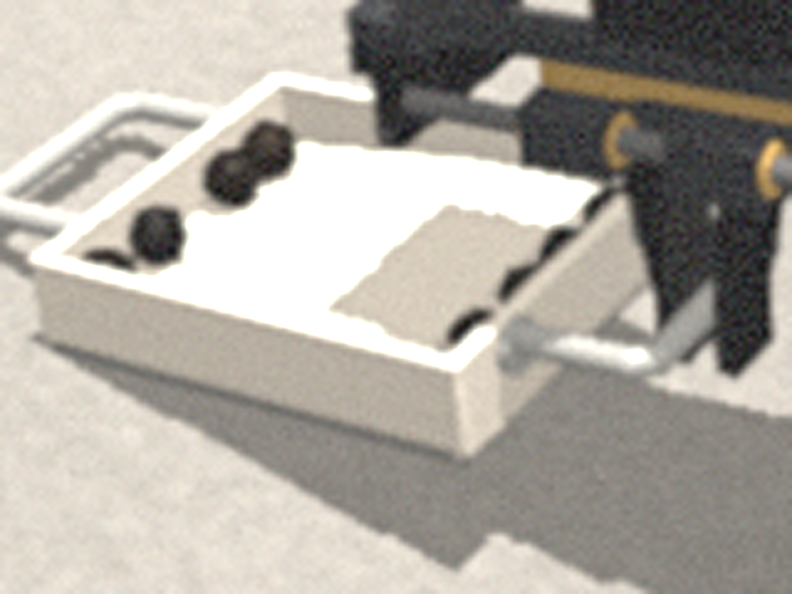

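View pics/t8.png

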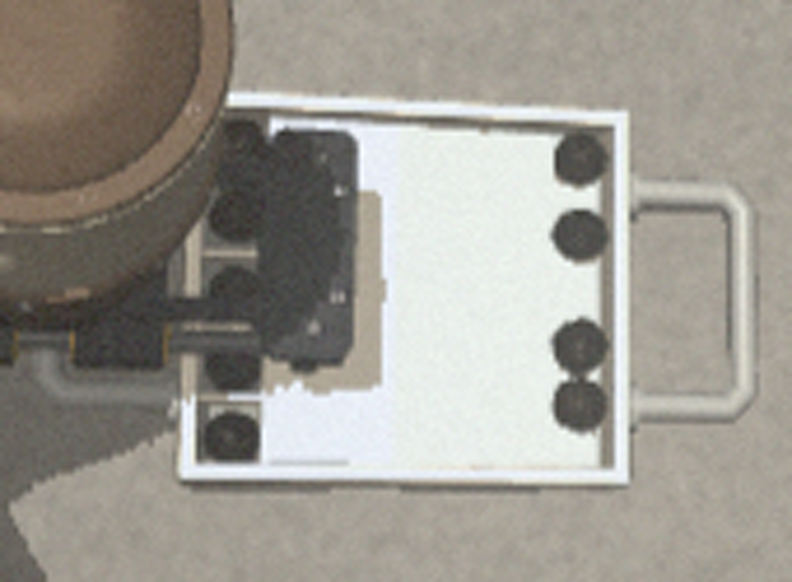

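Four nodules are in the channel, at crop (580,160), (580,235), (580,348) and (580,405). The other five sit in the pockets. I'll lower the board.

```bash
python3 -m crank '[[1,[0,-0.002,0.0715],[-0.0444,0,0]],[1,[0,-0.002,0.0715],[-0.0444,0,0]],[1,[0,-0.002,0.0715],[-0.0444,0,0]],[1,[0,-0.002,0.0715],[-0.0444,0,0]],[1,[0,-0.002,0.0715],[-0.0444,0,0]],[1,[0,-0.002,0.0715],[-0.0444,0,0]],[1,[0,-0.001,0.0358],[-0.0222,0,0]],[1,[0,-0.001,0.0358],[-0.0222,0,0]]]';python3 -m crank '[[1,[0,-0.001,0.0358],[-0.0222,0,0]],[1,[0,0,0],[0,0,0]],[1,[0,0,0],[0,0,0]]]'
```

```text
time_s: 13.85
tcp_pos: [0.5575, 0.2748, 0.0136]
ee_rot: [[1.0, 0.024, 0.0], [0.024, -1.0, 0.018], [0.001, -0.018, -1.0]]
wrist_force: [-0.6, 0.5, -2.5]
gripper_width: 0.11
time_s: 14.15
tcp_pos: [0.5577, 0.275, 0.0103]
ee_rot: [[1.0, 0.024, 0.001], [0.024, -1.0, 0.001], [0.001, -0.001, -1.0]]
wrist_force: [0.6, 1.2, -2.4]
gripper_width: 0.105
```

```bash
python3 -m crank '[[1,[0,0,0.004],[0,0,0]],[1,[0,0,0.002],[0,0,0]],[0.2,[0,0,0],[0,0,0]],[0.2,[0,0,0],[0,0,0]],[0.2,[0,0,0],[0,0,0]],[0.2,[0,0,-0.05],[0,0,0]],[0.2,[0,0,-0.2],[0,0,0]],[0.2,[0,0,-0.4],[0,0,0]]]';python3 -m crank '[[0.2,[0,0,-0.4],[0,0,0]],[0,[0,0.4,-0.2],[0,0,0]],[-0.2,[0,0.45,0],[0,0,0]],[-0.2,[0,0.45,0],[0,0,0]],[-0.2,[0,0.45,0],[0,0,0]],[-0.2,[0,0.45,0],[0,0,0]],[-0.2,[0,0.45,0],[0,0,0]],[-0.2,[0,0,0],[0,0,0]]]';python3 look.py scene s9 330 490 230 350;python3 look.py top t9 170 340 190 315
```

```text
time_s: 14.95
tcp_pos: [0.5553, 0.2727, 0.0722]
ee_rot: [[1.0, 0.023, -0.006], [0.023, -1.0, -0.005], [-0.006, 0.005, -1.0]]
wrist_force: [-0.1, 0.4, 0.3]
gripper_width: 0.395
time_s: 15.75
tcp_pos: [0.5629, 0.0049, 0.1348]
ee_rot: [[1.0, 0.018, -0.001], [0.018, -1.0, -0.001], [-0.001, 0.001, -1.0]]
wrist_force: [0.5, -0.5, 0.6]
gripper_width: 0.603
4.95
4.658823529411765
```

View pics/s9.png

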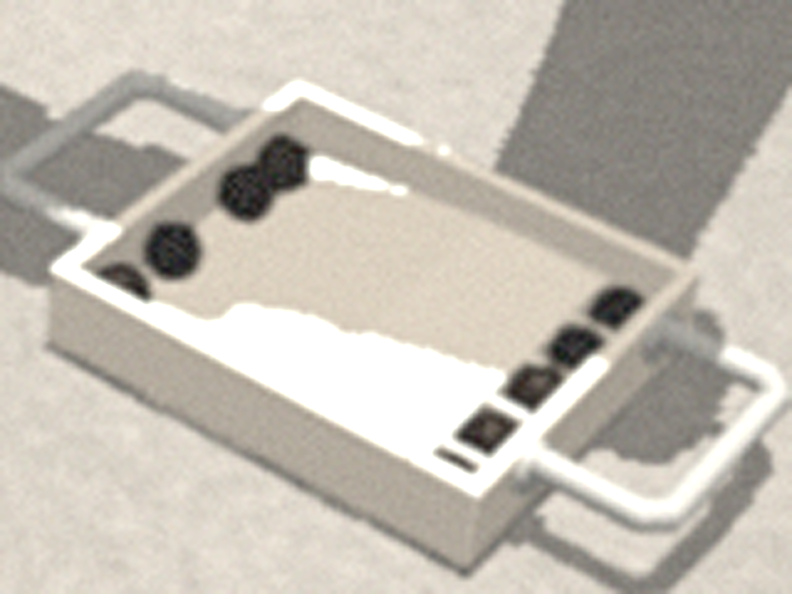

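View pics/t9.png

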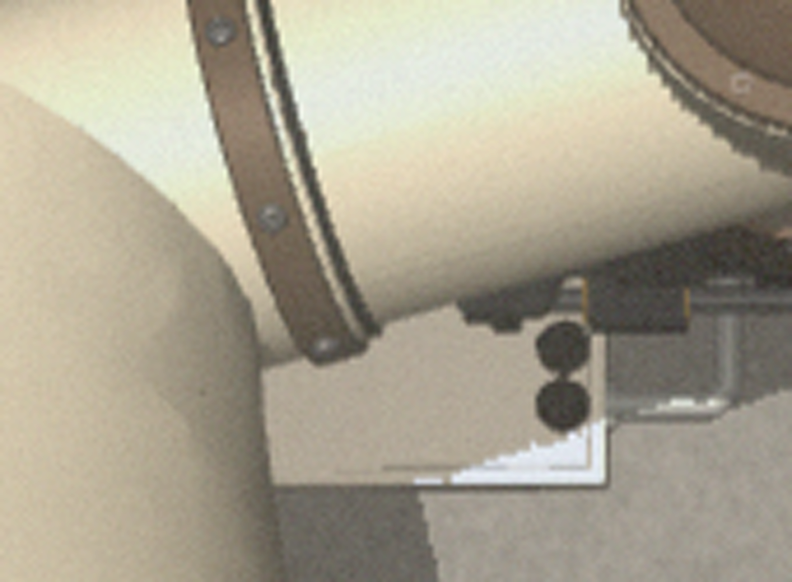

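The four spares are against the channel wall, at crop (120,285), (172,250), (245,190) and (283,160). Pockets 1–4 show nodules, and I'll recheck pocket 0 from the top later. Next is the tube, which first needs arm kinematics to tell which tilts are reachable.

```bash
python3 -m crank '[[-0.2,[0,0.3,-0.3],[0,0.19,0]],[-0.2,[0,0.3,-0.2],[0,0.19,0]],[-0.2,[0,0,0],[0,0,0]]]'; python3 -c "
from h import *
s=r.sense();print(s['joints'].round(2),s['tcp_pos'].round(4),s['ee_rot'].round(3))"
```

```text
time_s: 16.15
tcp_pos: [0.5579, -0.052, 0.1849]
ee_rot: [[0.955, 0.023, 0.295], [0.022, -1.0, 0.007], [0.295, -0.0, -0.956]]
wrist_force: [-0.6, 0.2, -0.6]
gripper_width: 0.601
[ 13.13   9.74 -27.03   5.79 -36.57  74.04] [ 0.5579 -0.052   0.1849] [[ 0.955  0.023  0.295]
 [ 0.022 -1.     0.007]
 [ 0.295 -0.    -0.956]]
```

```bash
cat > kin.py <<'E'
from h import *
from scipy.spatial.transform import Rotation as Ro
D=[([86.037,22.087,.388,-.023,-68.411,-14.816],[.20102,.59123,.22157]),
([19.96,22.5,-18,.06,-49.27,71.72],[.5605,.0333,.1022]),
([13.13,9.74,-27.03,5.79,-36.57,74.04],[.5579,-.052,.1849])]
def fk(q,p):
    a,h,L1,L2,e,T,lat=p; q=np.array(q)
    A=Ro.from_euler('z',q[0],degrees=True);B=Ro.from_euler('y',q[1],degrees=True);C=Ro.from_euler('y',q[1]-q[2],degrees=True)
    W=C*Ro.from_euler('x',S4*q[3],degrees=True)*Ro.from_euler('y',-q[4],degrees=True)
    tz=A.apply(W.apply([1,0,0]))
    return A.apply(np.array([a,lat,h])+B.apply([0,0,L1])+C.apply([L2,0,e])+W.apply([T,0,0])),tz
S4=1
prior=np.array([0,.35,.42,.42,0,.3,-.16])
def fit():
    f=lambda p:np.concatenate([(fk(q,p)[0]-x)*1000 for q,x in D]+[(p-prior)*np.array([30,5,5,5,30,5,5])])
    return least_squares(f,prior)
E
python3 - <<'E'
import kin; from kin import *
for s in(1,-1):
    kin.S4=s; o=fit(); print(s,o.x.round(3),o.cost,fk(D[2][0],o.x)[1].round(3))
    print([ (fk(q,o.x)[0]-x).round(4) for q,x in D])
E
```

```text
1 [ 0.043  0.183  0.504  0.401 -0.001  0.277 -0.171] 491.3279840140906 [ 0.267  0.124 -0.956]
[array([ 0.0117, -0.0005,  0.0023]), array([ 0.0063, -0.0094,  0.0083]), array([-0.0082,  0.0214, -0.0106])]
-1 [-0.026  0.179  0.648  0.418 -0.004  0.398 -0.158] 19.18093561238084 [ 0.295  0.007 -0.956]
[array([-0.0022,  0.0002,  0.0004]), array([-0.0002,  0.0021,  0.0018]), array([ 0.0004, -0.0042, -0.0022])]
```

```bash
cat >> kin.py <<'E'
S4=-1
P=fit().x
LO=np.array([-179.8,-69.3,-61.2,-181,-171]);HI=np.array([179.8,118,80.6,117.6,-9.2])
def ik(pos,tz,seed=None):
    best=None
    seeds=[[0,20,-20,0,-60],[30,20,-40,0,-60],[-30,20,-40,0,-60],[20,0,-50,60,-60],[20,0,-50,-60,-60],[0,40,0,0,-90],[20,-20,-40,-90,-40],[20,-20,-40,90,-40]] if seed is None else [seed]
    for s in seeds:
        f=lambda q:np.r_[(fk(q,P)[0]-pos)*100,(fk(q,P)[1]-tz)*20]
        o=least_squares(f,np.clip(s,LO+.1,HI-.1),bounds=(LO,HI))
        if best is None or o.cost<best.cost-1e-6:best=o
    return best.x,best.cost
def tzv(az,pitch):
    a,p=np.radians([az,pitch]);return np.array([np.cos(p)*np.cos(a),np.cos(p)*np.sin(a),-np.sin(p)])
E
python3 - <<'E'
from kin import *
print(P.round(3))
for dl in(25,30,35,40):
  for az in(-15,-40,-60,-75,-90,20,45):
    tz=tzv(az,dl);g=np.array([.6213,-.1641,.060]);q,c=ik(g+.0187*tz,tz)
    print(dl,az,round(c,4),q.round(0))
  tz=tzv(-32.8,90+dl);g=np.array([.456,-.232,.055]);q,c=ik(g+.0187*tz,tz);print("final",dl,round(c,4),q.round(0))
  tz=tzv(147.2,90+dl);q,c=ik(g+.0187*tz,tz);print("final flip",dl,round(c,4),q.round(0))
E
```

```text
[-0.026  0.179  0.648  0.418 -0.004  0.398 -0.158]
25 -15 10.2546 [  -2.   42.  -61. -181.  -73.]
25 -40 0.0 [ 35.  47. -59. 112. -70.]
25 -60 0.0 [ 36.  45. -43.  83. -65.]
25 -75 0.0 [ 34.  46. -30.  66. -70.]
25 -90 0.0 [ 30.  49. -17.  53. -78.]
25 20 0.0 [ -21.   45.  -52. -141.  -70.]
25 45 0.0 [-31.  46. -31. -98. -62.]
final 25 0.0 [-15.  37.  -8.  -8. -69.]
final flip 25 0.0 [  2.  18. -52.  94. -14.]
30 -15 7.8958 [  -1.   41.  -61. -181.  -70.]
30 -40 0.0 [ 32.  42. -57. 112. -63.]
30 -60 0.0 [ 34.  41. -42.  82. -61.]
30 -75 0.0 [ 32.  43. -30.  65. -66.]
30 -90 0.0 [ 29.  46. -17.  52. -75.]
30 20 0.0 [ -19.   41.  -50. -141.  -61.]
30 45 0.0 [-29.  43. -30. -96. -57.]
final 30 0.0 [-16.  40.  -5.  -9. -75.]
final flip 30 0.0039 [  6.  19. -57. 118. -21.]
35 -15 6.9761 [  -1.   37.  -59. -181.  -60.]
35 -40 0.0 [ 30.  37. -54. 111. -55.]
35 -60 0.0 [ 32.  38. -41.  80. -56.]
35 -75 0.0 [ 31.  40. -29.  63. -62.]
35 -90 0.0 [ 28.  44. -18.  50. -71.]
35 20 0.0 [ -18.   37.  -48. -140.  -51.]
35 45 0.0 [-27.  40. -30. -93. -51.]
final 35 0.0 [-16.  42.  -1. -10. -80.]
final flip 35 0.5617 [ 11.  20. -60. 118. -27.]
40 -15 6.1793 [  -1.   32.  -55. -181.  -47.]
40 -40 0.0 [ 27.  33. -51. 109. -48.]
40 -60 0.0 [ 29.  35. -39.  78. -52.]
40 -75 0.0 [ 28.  38. -28.  61. -59.]
40 -90 0.0 [ 26.  41. -18.  48. -68.]
40 20 0.0 [ -16.   34.  -46. -138.  -42.]
40 45 0.0 [-25.  38. -29. -89. -46.]
final 40 0.0 [-17.  45.   2. -10. -86.]
final flip 40 2.0959 [ 14.  21. -61. 118. -32.]
```

```bash
cat >> kin.py <<'E'
def Rt(az,p):
    a,pp=np.radians([az,p]);d=np.array([np.cos(a),np.sin(a),0]);u=np.array([0,0,1.])
    z=np.cos(pp)*d-np.sin(pp)*u;x=np.sin(pp)*d+np.cos(pp)*u
    return np.c_[x,np.cross(z,x),z]
def yang(q):
    q=np.array(q);W=Ro.from_euler('z',q[0],degrees=True)*Ro.from_euler('y',q[1]-q[2],degrees=True)*Ro.from_euler('x',-q[3],degrees=True)*Ro.from_euler('y',-q[4],degrees=True)
    return W.as_matrix()
def q6(q,R,s,c): 
    W=yang(q);y=R[:,1];return s*(np.degrees(np.arctan2(y@W[:,2],y@W[:,1]))-c)
def to_target(az,p,pos,n):
    s=r.sense();R=s["ee_rot"];u,_,v=np.linalg.svd(R);R=u@v
    w=Ro.from_matrix(R.T@Rt(az,p)).as_rotvec(degrees=True)
    print("rot total",np.linalg.norm(w).round(2),"frac/row",(w/45/n).round(4),"shift in target frame (frac)",(Rt(az,p).T@(np.array(pos)-s["tcp_pos"])*10).round(3), "in current frame",(R.T@(np.array(pos)-s["tcp_pos"])*10).round(3))
E
python3 - <<'E'
from kin import *
# calibrate j6
for q,R in (([86.037,22.087,.388,-.023,-68.411],np.array([[.9467,-.322,0],[-.322,-.9467,0],[0,0,-1]])),([19.96,22.5,-18,.06,-49.27],Rt(1.6,90)),([13.13,9.74,-27.03,5.79,-36.57],Rt(1.3,72.8))):
    W=yang(q);y=R[:,1];print(np.degrees(np.arctan2(y@W[:,2],y@W[:,1])))
print("vs -14.8,71.7,74.0")
s=r.sense();R0=s["ee_rot"]
Rg=Rt(-75,30);g=np.array([.6213,-.1641,.060]);
w=Ro.from_matrix(R0.T@Rg).as_rotvec()
q=s["joints"][:5]
for k in range(0,12,2):
    R=R0@Ro.from_rotvec(w*k/10*1).as_matrix()
    if k<=10:
        q,c=ik(s["tcp_pos"],R[:,2],q);W=yang(q);y=R[:,1];print(k,round(c,3),q.round(0),np.degrees(np.arctan2(y@W[:,2],y@W[:,1])).round(0))
for pos in (g-.1013*Rg[:,2],g+.0187*Rg[:,2],g+.0187*Rg[:,2]+[0,0,.12]):
    q,c=ik(pos,Rg[:,2],q);W=yang(q);y=Rg[:,1];print(round(c,3),q.round(0),np.degrees(np.arctan2(y@W[:,2],y@W[:,1])).round(0))
Rf=Rt(-32.8,120);wf=Ro.from_matrix(Rg.T@Rf).as_rotvec();print(np.degrees(np.linalg.norm(wf)))
pf=np.array([.456,-.232,.18])+.0187*Rf[:,2]
for k in range(0,11):
    R=Rg@Ro.from_rotvec(wf*k/10).as_matrix();p=pos+(pf-pos)*k/10
    q,c=ik(p,R[:,2],q);W=yang(q);y=R[:,1];print(k,round(c,3),q.round(0),np.degrees(np.arctan2(y@W[:,2],y@W[:,1])).round(0))
to_target(-75,30,g-.1013*Rg[:,2],12)
E
```

```text
-75.18682451283672
-161.60100101894685
-164.02600492448965
vs -14.8,71.7,74.0
0 0.0 [ 14.  10. -27.   6. -37.] -163.0
2 0.0 [ 25.   7. -34.  33. -36.] -117.0
4 0.0 [ 37.   9. -37.  49. -47.] -80.0
6 0.0 [ 45.  15. -37.  53. -59.] -56.0
8 0.0 [ 48.  22. -34.  51. -70.] -40.0
10 0.0 [ 48.  30. -27.  48. -80.] -27.0
0.0 [ 43.  38. -27.  53. -74.] -23.0
0.0 [ 32.  43. -30.  65. -66.] -18.0
0.0 [ 32.  32. -26.  60. -73.] -32.0
97.44634567196712
0 0.0 [ 32.  32. -26.  60. -73.] -32.0
1 0.0 [ 30.  27. -27.  56. -67.] -43.0
2 0.0 [ 26.  22. -26.  50. -61.] -56.0
3 0.0 [ 20.  19. -24.  42. -57.] -72.0
4 0.0 [ 14.  18. -22.  32. -55.] -90.0
5 0.0 [  8.  18. -18.  21. -56.] -107.0
6 0.0 [  2.  19. -14.  11. -60.] -123.0
7 0.0 [ -4.  21. -10.   4. -66.] -137.0
8 0.0 [ -8.  25.  -6.  -2. -73.] -148.0
9 0.0 [-12.  29.  -1.  -6. -81.] -158.0
10 0.0 [-16.  33.   2.  -9. -89.] -165.0
rot total 85.91 frac/row [-0.09    0.0671  0.1128] shift in target frame (frac) [-0.458 -0.322  0.692] in current frame [0.164 0.283 0.828]
```

```bash
python3 -m crank '[[-0.2,[0,0,0],[-0.09,0.0671,0.1128]],[-0.2,[0,0,0],[-0.09,0.0671,0.1128]],[-0.2,[0,0,0],[-0.09,0.0671,0.1128]],[-0.2,[0,0,0],[-0.09,0.0671,0.1128]],[-0.2,[0,0,0],[-0.09,0.0671,0.1128]],[-0.2,[0,0,0],[-0.09,0.0671,0.1128]]]';python3 -m crank '[[-0.2,[0,0,0],[-0.09,0.0671,0.1128]],[-0.2,[0,0,0],[-0.09,0.0671,0.1128]],[-0.2,[0,0,0],[-0.09,0.0671,0.1128]],[-0.2,[0,0,0],[-0.09,0.0671,0.1128]],[-0.2,[0,0,0],[-0.09,0.0671,0.1128]],[-0.2,[0,0,0],[-0.09,0.0671,0.1128]],[-0.2,[0,0,0],[0,0,0]],[-0.2,[0,0,0],[0,0,0]]]'; python3 - <<'E'
from kin import *
s=r.sense();print(s["joints"].round(1))
Rg=Rt(-75,30);g=np.array([.6213,-.1641,.060])
to_target(-75,30,g-.0913*Rg[:,2],1)
E
```

```text
time_s: 16.75
tcp_pos: [0.5647, -0.0626, 0.1882]
ee_rot: [[0.814, -0.406, 0.415], [-0.288, -0.903, -0.319], [0.504, 0.14, -0.852]]
wrist_force: [0.3, 0.4, 0.0]
gripper_width: 0.596
time_s: 17.55
tcp_pos: [0.5648, -0.0629, 0.1872]
ee_rot: [[0.35, -0.88, 0.322], [-0.488, -0.465, -0.739], [0.8, 0.102, -0.592]]
wrist_force: [0.3, -0.4, 0.1]
gripper_width: 0.603
[ 24.9  19.  -47.5  72.5 -57.6 -54.6]
rot total 15.25 frac/row [-0.1677  0.1294  0.2645] shift in target frame (frac) [-0.54  -0.284  0.697] in current frame [-0.405 -0.285  0.783]
```

```bash
python3 -m crank '[[-0.2,[0,0,0],[-0.056,0.043,0.088]],[-0.2,[0,0,0],[-0.056,0.043,0.088]],[-0.2,[0,0,0],[-0.056,0.043,0.088]],[-0.2,[-0.18,-0.095,0.232],[0,0,0]],[-0.2,[-0.18,-0.095,0.232],[0,0,0]],[-0.2,[-0.18,-0.095,0.232],[0,0,0]],[-0.2,[0,0,0],[0,0,0]]]'; python3 - <<'E'
from kin import *
s=r.sense();print(s["joints"].round(1))
Rg=Rt(-75,30);g=np.array([.6213,-.1641,.060])
to_target(-75,30,g-.0913*Rg[:,2],1)
for n in("scene","top"): c=r.capture(n);cv2.imwrite(f"pics/{n}10.png",c["img"]);print(proj(c,[s["tcp_pos"]]))
E
python3 look.py scene s10 180 340 130 260
```

```text
time_s: 18.25
tcp_pos: [0.5996, -0.0913, 0.1037]
ee_rot: [[0.13, -0.967, 0.217], [-0.483, -0.253, -0.838], [0.866, 0.004, -0.501]]
wrist_force: [0.1, 0.3, 0.4]
gripper_width: 0.601
[ 21.2  33.3 -43.6  76.2 -62.3 -75. ]
rot total 0.41 frac/row [0.009  0.0008 0.001 ] shift in target frame (frac) [ 0.001 -0.022 -0.036] in current frame [ 0.001 -0.021 -0.037]
[[279.94096581 200.1620568 ]]
[[399.56419386 225.07344955]]
4.569230769230769
```

View pics/s10.png

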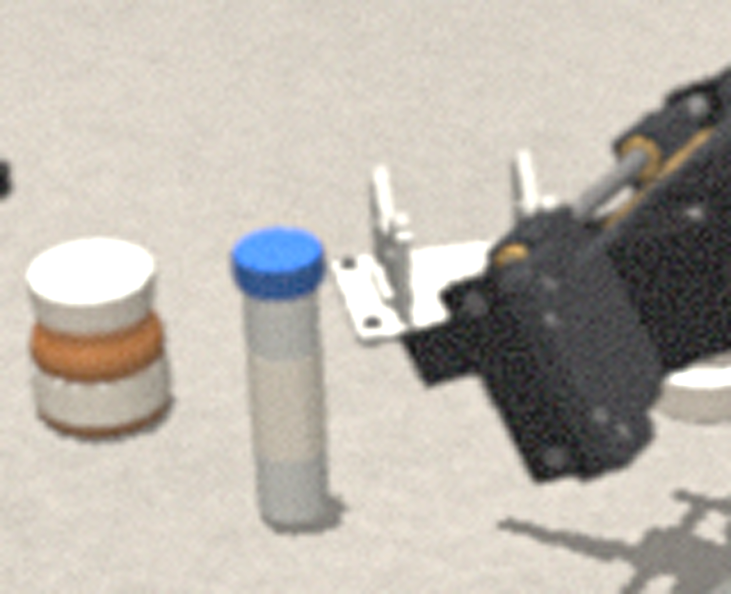

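View pics/top10.png

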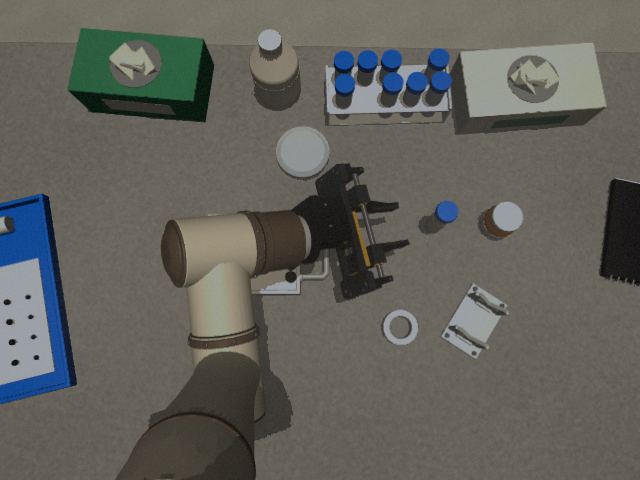

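```bash
python3 -m crank '[[-0.2,[0,-0.022,0.35],[0,0,0]],[-0.2,[0,0,0.35],[0,0,0]],[-0.2,[0,0,0.2],[0,0,0]],[-0.2,[0,0,0.16],[0,0,0]],[-0.2,[0,0,0],[0,0,0]]]'; python3 - <<'E'
from kin import *
s=r.sense()
Rg=Rt(-75,30);g=np.array([.6213,-.1641,.060])
to_target(-75,30,g+.0187*Rg[:,2],1)
E
python3 look.py scene s11 180 340 130 260;python3 look.py top t11 380 540 150 270
```

```text
time_s: 18.9
tcp_pos: [0.6256, -0.179, 0.0541]
ee_rot: [[0.125, -0.968, 0.22], [-0.484, -0.253, -0.838], [0.866, -0.002, -0.499]]
wrist_force: [-0.1, 0.2, 0.7]
gripper_width: 0.602
rot total 0.38 frac/row [ 0.0057 -0.001  -0.0061] shift in target frame (frac) [-0.027  0.003  0.024] in current frame [-0.027  0.003  0.024]
4.569230769230769
4.95
```

View pics/s11.png

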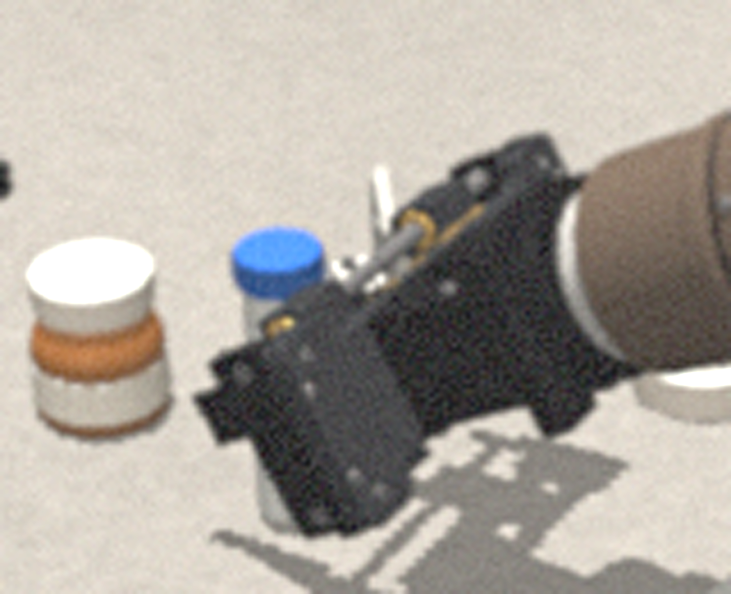

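View pics/t11.png

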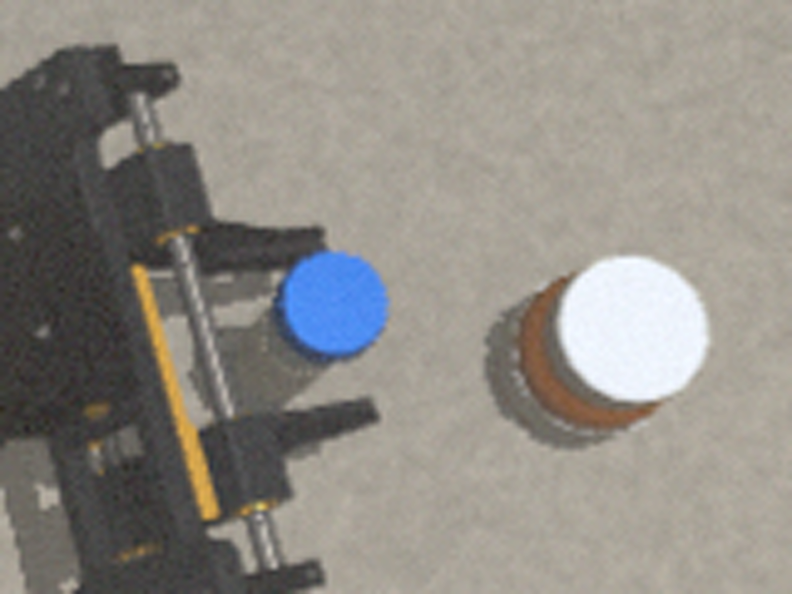

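```bash
python3 - <<'E'
from kin import *
s=r.sense();c=r.capture("top")
for p in (s["tcp_pos"],[.6213,-.1641,.117],[.6213,-.1641,.06],s["tcp_pos"]-.0187*s["ee_rot"][:,2],s["tcp_pos"]+.026*s["ee_rot"][:,1],s["tcp_pos"]-.026*s["ee_rot"][:,1]): print(((proj(c,[p])[0]-[380,150]+.5)*4.95-.5).round(0))
E
```

```text
[327. 331.]
[333. 302.]
[293. 341.]
[288. 336.]
[349. 403.]
[306. 260.]
```

```bash
python3 -m crank '[[-0.2,[-0.025,0,0.024],[0,0,0]],[0,[0,0,0],[0,0,0]],[1,[0,0,0],[0,0,0]],[1,[0,0,0],[0,0,0]],[1,[0,0,0],[0,0,0]],[1,[0,0,0],[0,0,0]],[1,[0,0,0],[0,0,0]]]'; python3 look.py scene s12 180 340 130 260;python3 look.py top t12 380 540 150 270
```

```text
time_s: 19.75
tcp_pos: [0.6262, -0.1783, 0.0497]
ee_rot: [[0.127, -0.967, 0.221], [-0.483, -0.255, -0.838], [0.866, -0.001, -0.5]]
wrist_force: [0.3, 0.2, 0.0]
gripper_width: 0.313
4.569230769230769
4.95
```

View pics/s12.png

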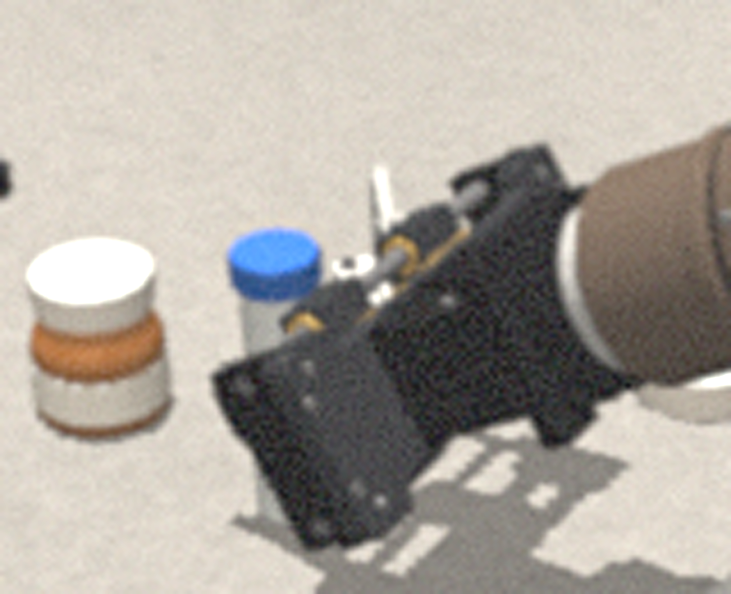

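View pics/t12.png

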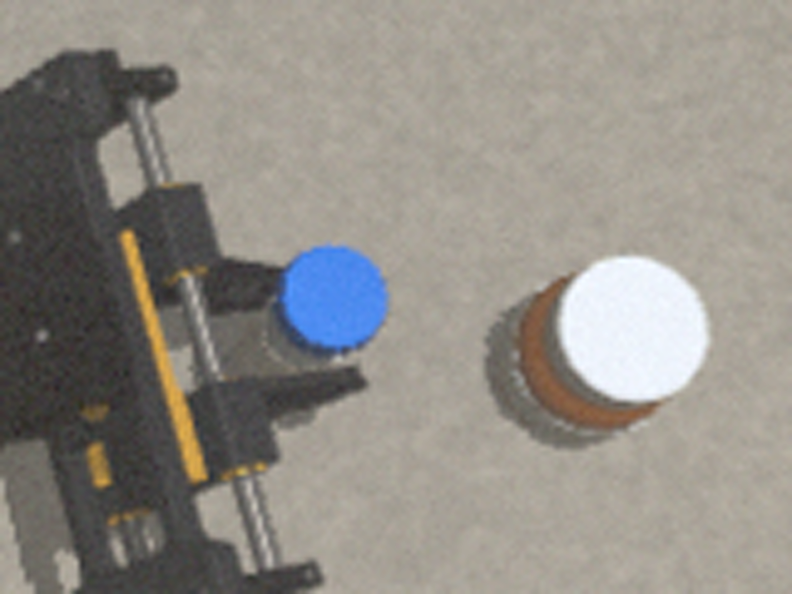

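```bash
python3 -m crank '[[1,[0.087,0,-0.05],[0,0,0]],[1,[0.26,0,-0.15],[0,0,0]],[1,[0.303,0,-0.175],[0,0,0]],[1,[0.303,0,-0.175],[0,0,0]],[1,[0.303,0,-0.175],[0,0,0]],[1,[0,0,0],[0,0,0]]]'; python3 - <<'E'
from kin import *
s=r.sense();print(s["joints"].round(1))
to_target(-32.8,120,s["tcp_pos"],20)
E
python3 look.py scene s13 180 380 80 260
```

```text
time_s: 20.45
tcp_pos: [0.6274, -0.1777, 0.2005]
ee_rot: [[0.118, -0.967, 0.226], [-0.484, -0.255, -0.837], [0.867, -0.01, -0.498]]
wrist_force: [1.1, -0.2, -1.5]
gripper_width: 0.313
[ 10.8  25.5 -39.7  80.2 -61.3 -62.3]
rot total 97.82 frac/row [ 0.0129 -0.0953 -0.0506] shift in target frame (frac) [0. 0. 0.] in current frame [0. 0. 0.]
3.3000000000000003
```

View pics/s13.png

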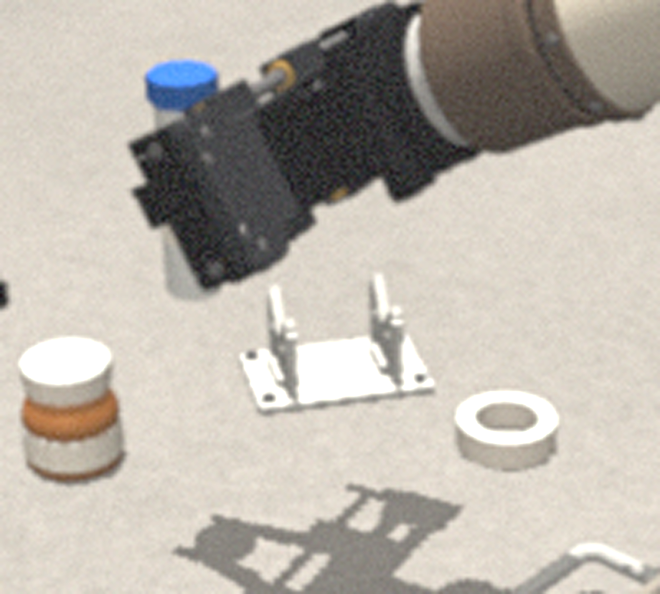

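```bash
python3 -m crank '[[1,[0,0,0],[0.0129,-0.0953,-0.0506]],[1,[0,0,0],[0.0129,-0.0953,-0.0506]],[1,[0,0,0],[0.0129,-0.0953,-0.0506]],[1,[0,0,0],[0.0129,-0.0953,-0.0506]],[1,[0,0,0],[0.0129,-0.0953,-0.0506]],[1,[0,0,0],[0.0129,-0.0953,-0.0506]],[1,[0,0,0],[0.0129,-0.0953,-0.0506]],[1,[0,0,0],[0.0129,-0.0953,-0.0506]]]';python3 -m crank '[[1,[0,0,0],[0.0129,-0.0953,-0.0506]],[1,[0,0,0],[0.0129,-0.0953,-0.0506]],[1,[0,0,0],[0.0129,-0.0953,-0.0506]],[1,[0,0,0],[0.0129,-0.0953,-0.0506]],[1,[0,0,0],[0.0129,-0.0953,-0.0506]],[1,[0,0,0],[0.0129,-0.0953,-0.0506]],[1,[0,0,0],[0.0129,-0.0953,-0.0506]]]'; python3 - <<'E'
from kin import *
s=r.sense();print(s["joints"].round(1))
Rf=Rt(-32.8,120);d=Rf[:,2]*0;a=np.radians(-32.8);d=np.array([np.cos(a),np.sin(a),0])
pf=np.array([.456,-.232,.055])+.007*d+.0187*Rf[:,2]
to_target(-32.8,120,pf+[0,0,.1],1)
E
```

```text
time_s: 21.3
tcp_pos: [0.6247, -0.1782, 0.1933]
ee_rot: [[0.528, -0.845, 0.091], [-0.749, -0.513, -0.418], [0.4, 0.153, -0.904]]
wrist_force: [-0.1, -0.8, 0.1]
gripper_width: 0.312
time_s: 22.0
tcp_pos: [0.6252, -0.1782, 0.1935]
ee_rot: [[0.718, -0.67, -0.19], [-0.68, -0.733, 0.014], [-0.148, 0.119, -0.982]]
wrist_force: [0.4, -0.6, 0.1]
gripper_width: 0.312
[ -1.9  31.4  10.9  -0.4 -80.5  49.1]
rot total 23.91 frac/row [ 0.0731 -0.4613 -0.2532] shift in target frame (frac) [-0.726  1.369  1.051] in current frame [-0.79   1.467  0.855]
```

```bash
python3 -m crank '[[1,[0,0,0],[0.0146,-0.0923,-0.0506]],[1,[0,0,0],[0.0146,-0.0923,-0.0506]],[1,[0,0,0],[0.0146,-0.0923,-0.0506]],[1,[0,0,0],[0.0146,-0.0923,-0.0506]],[1,[0,0,0],[0.0146,-0.0923,-0.0506]],[1,[0,0,0],[0,0,0]]]';python3 -m crank '[[1,[-0.145,0.274,0.21],[0,0,0]],[1,[-0.145,0.274,0.21],[0,0,0]],[1,[-0.145,0.274,0.21],[0,0,0]],[1,[-0.145,0.274,0.21],[0,0,0]],[1,[0,0,0],[0,0,0]],[1,[0,0,0],[0,0,0]]]'; python3 - <<'E'
from kin import *
s=r.sense();print(s["joints"].round(1))
Rf=Rt(-32.8,120);a=np.radians(-32.8);d=np.array([np.cos(a),np.sin(a),0])
pf=np.array([.456,-.232,.055])+.007*d+.0187*Rf[:,2]
to_target(-32.8,120,pf+[0,0,.1],1)
E
python3 look.py scene s14 180 380 60 230; python3 look.py top t14 380 560 190 370
```

```text
time_s: 22.6
tcp_pos: [0.6256, -0.1793, 0.1907]
ee_rot: [[0.725, -0.545, -0.421], [-0.472, -0.839, 0.271], [-0.501, 0.002, -0.866]]
wrist_force: [1.0, 0.3, -2.9]
gripper_width: 0.313
time_s: 23.2
tcp_pos: [0.4884, -0.2205, 0.1507]
ee_rot: [[0.729, -0.543, -0.416], [-0.473, -0.84, 0.268], [-0.495, 0.002, -0.869]]
wrist_force: [0.5, 0.1, -1.2]
gripper_width: 0.315
[-12.9  32.8   5.3  -9.7 -90.7  72.3]
rot total 0.36 frac/row [ 0.0007 -0.0075 -0.003 ] shift in target frame (frac) [-0.143  0.272  0.22 ] in current frame [-0.143  0.272  0.219]
3.4941176470588236
3.3000000000000003
```

View pics/s14.png

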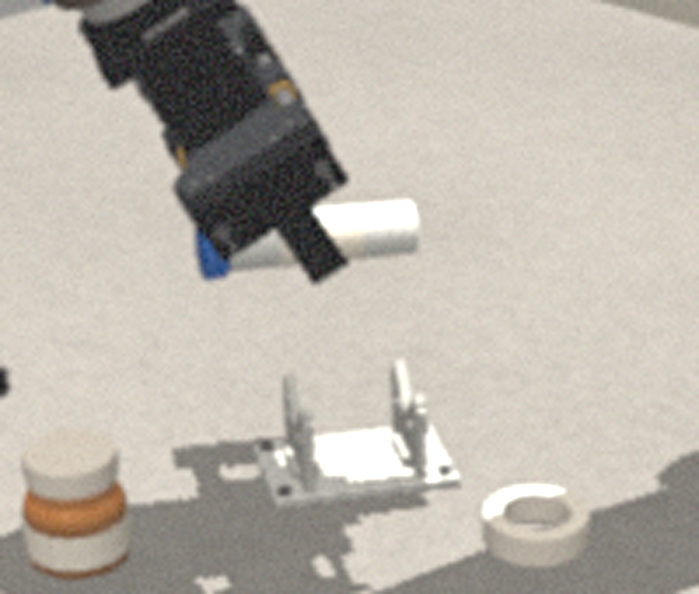

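View pics/t14.png

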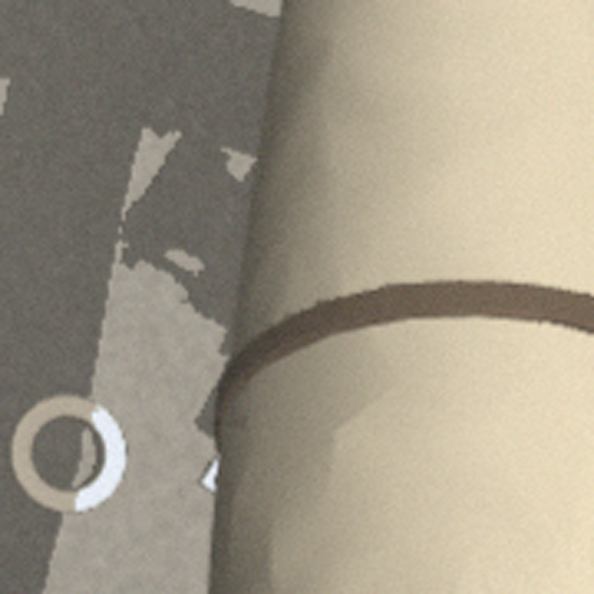

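```bash
python3 -m crank '[[1,[-0.143,0.272,0.22],[0,-0.0075,-0.003]],[1,[0,0,0],[0,0,0]],[1,[0,0,0],[0,0,0]]]'; cat > chk.py <<'E'
from kin import *
s=r.sense();R=s["ee_rot"];R=Ro.from_matrix(R).as_matrix()
az,p=-32.8,120
d=np.array([np.cos(np.radians(az)),np.sin(np.radians(az)),0])
gp=s["tcp_pos"]-.0187*R[:,2]
tube=R@(Rt(az,p).T@d)   # tube axis as carried
c=r.capture("scene")
pts=[gp-.059*tube,gp+.058*tube]
# saddle tips
pp=np.array([-d[1],d[0],0]);O=np.array([.456,-.232,0])
tips=[O+sx*.033*d+sy*.023*pp+[0,0,.057] for sx in(-1,1) for sy in(-1,1)]
x0,y0,x1,y1=230,110,330,220
i=cv2.resize(c["img"][y0:y1,x0:x1],None,fx=5.4,fy=5.4,interpolation=cv2.INTER_CUBIC)
i=cv2.convertScaleAbs(i,alpha=1.4,beta=20)
def dr(P,col):
    for u in proj(c,P):
        q=((u-[x0,y0]+.5)*5.4-.5).round().astype(int); cv2.drawMarker(i,tuple(map(int,q)),col,cv2.MARKER_CROSS,10,1)
dr(pts,(0,0,255));dr(tips,(0,160,0))
# silhouette of foot: circle
e1=np.cross(tube,[0,0,1]);e1/=np.linalg.norm(e1);e2=np.cross(tube,e1)
th=np.linspace(0,2*np.pi,40)
for k in (-.059,):
    C=[gp+k*tube+.0145*(np.cos(t)*e1+np.sin(t)*e2) for t in th]
    cv2.polylines(i,[((proj(c,C)-[x0,y0]+.5)*5.4).round().astype(np.int32)],True,(255,0,255),1)
import sys;cv2.imwrite(f"pics/{sys.argv[1]}.png",i)
print("gp",gp.round(4),"tube",tube.round(3)); to_target(az,p,O+[0,0,.055]+.007*d+.0187*Rt(az,p)[:,2],1)
E
python3 chk.py c15
```

```text
time_s: 23.6
tcp_pos: [0.4556, -0.2307, 0.1386]
ee_rot: [[0.729, -0.541, -0.42], [-0.468, -0.841, 0.27], [-0.499, -0.0, -0.866]]
wrist_force: [0.5, -0.2, -0.9]
gripper_width: 0.311
gp [ 0.4635 -0.2357  0.1548] tube [ 0.841 -0.541  0.001]
rot total 0.14 frac/row [ 0.0005 -0.0021  0.0021] shift in target frame (frac) [0.484 0.012 0.875] in current frame [0.482 0.013 0.876]
```

View pics/c15.png

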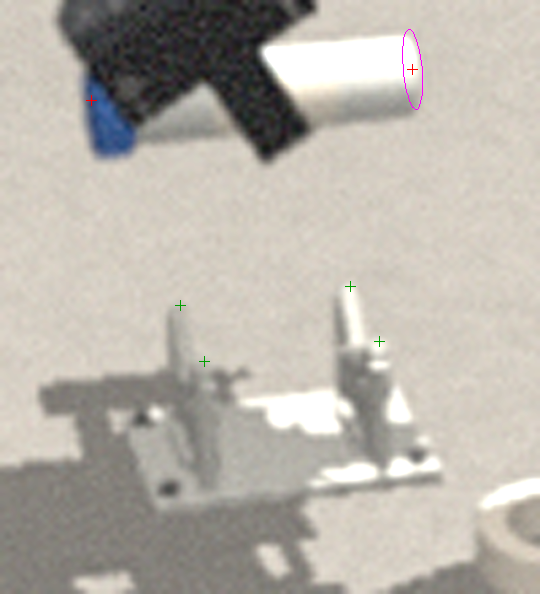

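```bash
sed -i 's/O=np.array(\[.456,-.232,0\])/O=np.array([.4548,-.2327,0])/; s/c=r.capture("scene")/c=r.capture("scene"); c["cy"]+=1.1/' chk.py; python3 - <<'E'
from kin import *
s=r.sense();az,p=-32.8,120
d=np.array([np.cos(np.radians(az)),np.sin(np.radians(az)),0])
to_target(az,p,np.array([.4548,-.2327,.055+.02])+.007*d+.0187*Rt(az,p)[:,2],1)
E
```

```text
rot total 0.14 frac/row [ 0.0005 -0.0021  0.0021] shift in target frame (frac) [0.378 0.025 0.705] in current frame [0.377 0.025 0.706]
```

```bash
python3 -m crank '[[1,[0.126,0.008,0.235],[0,0,0]],[1,[0.126,0.008,0.235],[0,0,0]],[1,[0.126,0.008,0.235],[0,0,0]],[1,[0,0,0],[0,0,0]],[1,[0,0,0],[0,0,0]]]'; python3 chk.py c16
```

```text
time_s: 24.15
tcp_pos: [0.4527, -0.2315, 0.0589]
ee_rot: [[0.729, -0.54, -0.421], [-0.468, -0.842, 0.27], [-0.5, 0.0, -0.866]]
wrist_force: [-0.2, -0.3, -0.6]
gripper_width: 0.315
gp [ 0.4606 -0.2365  0.0751] tube [ 0.842 -0.54   0.   ]
rot total 0.19 frac/row [ 0.0009 -0.003   0.0027] shift in target frame (frac) [ 0.101 -0.001  0.182] in current frame [ 0.1   -0.001  0.182]
```

View pics/c16.png

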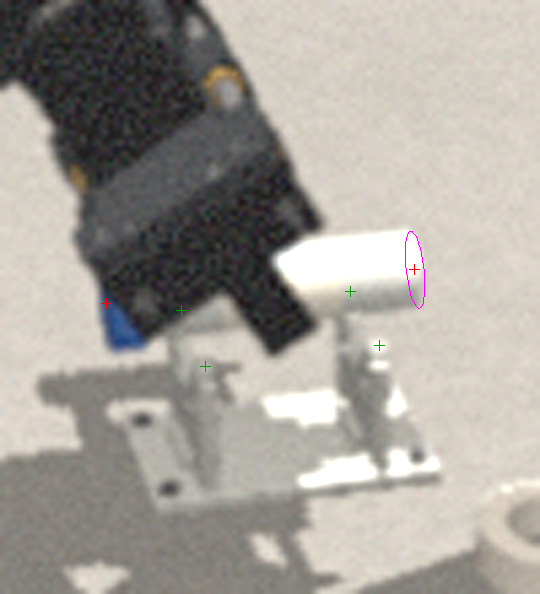

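```bash
python3 -m crank '[[1,[0.035,0,0.061],[0,0,0]],[1,[0.025,0,0.043],[0,0,0]],[1,[0.015,0,0.026],[0,0,0]],[1,[0,0,0],[0,0,0]],[1,[0,0,0],[0,0,0]]]'; for k in 1; do python3 -m crank '[[1,[0.005,0,0.0087],[0,0,0]],[1,[0,0,0],[0,0,0]]]'; done;  python3 -m crank '[[1,[0.005,0,0.0087],[0,0,0]],[1,[0,0,0],[0,0,0]]]'; python3 -m crank '[[1,[0.005,0,0.0087],[0,0,0]],[1,[0,0,0],[0,0,0]]]'
```

```text
time_s: 24.7
tcp_pos: [0.4514, -0.2314, 0.0437]
ee_rot: [[0.728, -0.541, -0.421], [-0.468, -0.841, 0.271], [-0.5, -0.0, -0.866]]
wrist_force: [-0.2, -0.1, -0.1]
gripper_width: 0.31
time_s: 24.9
tcp_pos: [0.4515, -0.2313, 0.0426]
ee_rot: [[0.728, -0.541, -0.421], [-0.468, -0.841, 0.271], [-0.5, -0.0, -0.866]]
wrist_force: [-0.1, 0.6, -1.1]
gripper_width: 0.315
time_s: 25.1
tcp_pos: [0.4514, -0.2313, 0.0415]
ee_rot: [[0.728, -0.541, -0.421], [-0.468, -0.841, 0.271], [-0.5, -0.0, -0.866]]
wrist_force: [0.4, 0.2, -0.2]
gripper_width: 0.313
time_s: 25.3
tcp_pos: [0.4515, -0.2314, 0.0406]
ee_rot: [[0.728, -0.541, -0.421], [-0.468, -0.841, 0.271], [-0.5, -0.0, -0.866]]
wrist_force: [0.7, 0.5, 0.2]
gripper_width: 0.311
```

```bash
python3 -m crank '[[1,[0.005,0,0.0087],[0,0,0]],[1,[0,0,0],[0,0,0]]]'; python3 -m crank '[[1,[0.0025,0,0.0044],[0,0,0]],[1,[0,0,0],[0,0,0]]]'; python3 -m crank '[[1,[0.0025,0,0.0044],[0,0,0]],[1,[0,0,0],[0,0,0]]]'; python3 chk.py c17
```

```text
time_s: 25.5
tcp_pos: [0.4515, -0.2314, 0.0404]
ee_rot: [[0.728, -0.541, -0.421], [-0.468, -0.841, 0.271], [-0.5, -0.0, -0.866]]
wrist_force: [0.5, 0.1, 4.4]
gripper_width: 0.31
time_s: 25.7
tcp_pos: [0.4515, -0.2314, 0.0404]
ee_rot: [[0.729, -0.54, -0.421], [-0.468, -0.841, 0.27], [-0.501, -0.0, -0.866]]
wrist_force: [0.2, 1.2, 7.7]
gripper_width: 0.317
time_s: 25.9
tcp_pos: [0.4515, -0.2314, 0.0403]
ee_rot: [[0.729, -0.54, -0.421], [-0.468, -0.842, 0.27], [-0.501, -0.0, -0.866]]
wrist_force: [0.0, 0.8, 8.7]
gripper_width: 0.314
gp [ 0.4594 -0.2365  0.0565] tube [ 0.842 -0.54  -0.001]
rot total 0.11 frac/row [0.0012 0.0008 0.0021] shift in target frame (frac) [ 0.017 -0.007  0.008] in current frame [ 0.017 -0.007  0.008]
```

View pics/c17.png

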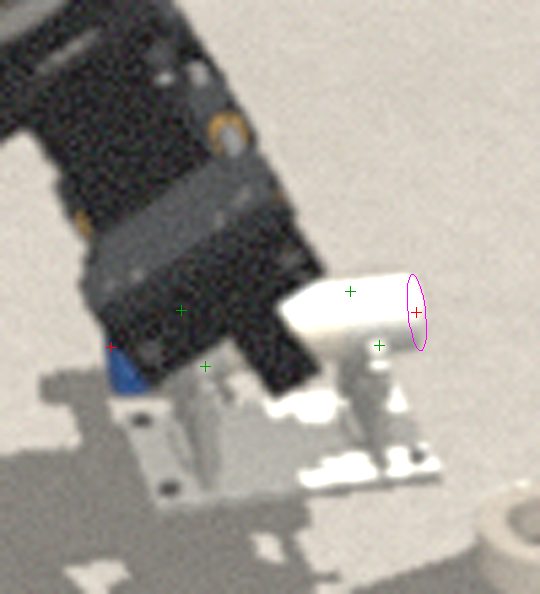

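```bash
python3 -m crank '[[1,[-0.0035,0,-0.006],[0,0,0]],[0.25,[0,0,0],[0,0,0]],[0.15,[0,0,0],[0,0,0]],[0.05,[0,0,0],[0,0,0]],[0.05,[0,0,0],[0,0,0]],[0.05,[0,0,0],[0,0,0]]]'; python3 chk.py c18
```

```text
time_s: 26.55
tcp_pos: [0.4513, -0.2313, 0.039]
ee_rot: [[0.728, -0.541, -0.421], [-0.468, -0.841, 0.271], [-0.501, -0.0, -0.866]]
wrist_force: [0.1, -0.5, -0.6]
gripper_width: 0.471
gp [ 0.4592 -0.2363  0.0552] tube [ 0.841 -0.541 -0.001]
rot total 0.07 frac/row [0.0004 0.0008 0.0013] shift in target frame (frac) [ 0.012 -0.007 -0.005] in current frame [ 0.012 -0.007 -0.005]
```

View pics/c18.png

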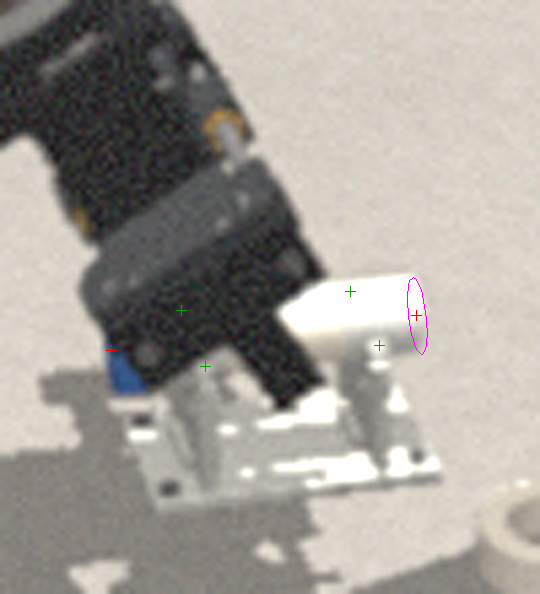

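```bash
python3 -m crank '[[0.05,[0,0,-0.1],[0,0,0]],[0.05,[0,0,-0.2],[0,0,0]],[0.05,[0,0,-0.4],[0,0,0]],[0.05,[0,0,-0.4],[0,0,0]],[0.05,[0,0,-0.4],[0,0,0]],[0.05,[0.2,0.3,-0.1],[0,0,0]],[0.05,[0,0,0],[0,0,0]]]'; python3 look.py scene s19 200 360 130 250; python3 look.py top t19 375 535 190 370;python3 look.py top t19b 160 340 190 315;python3 look.py scene s19b 330 490 230 350
```

```text
time_s: 27.3
tcp_pos: [0.5177, -0.3126, 0.1687]
ee_rot: [[0.728, -0.543, -0.417], [-0.472, -0.839, 0.27], [-0.497, 0.0, -0.868]]
wrist_force: [0.2, -0.2, -0.7]
gripper_width: 0.473
4.95
3.3000000000000003
4.4
4.95
```

View pics/s19.png

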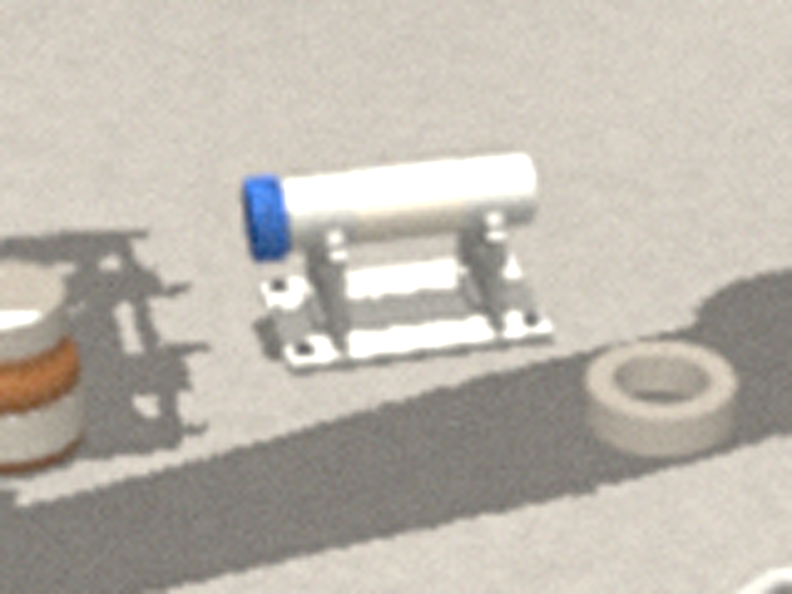

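View pics/t19.png

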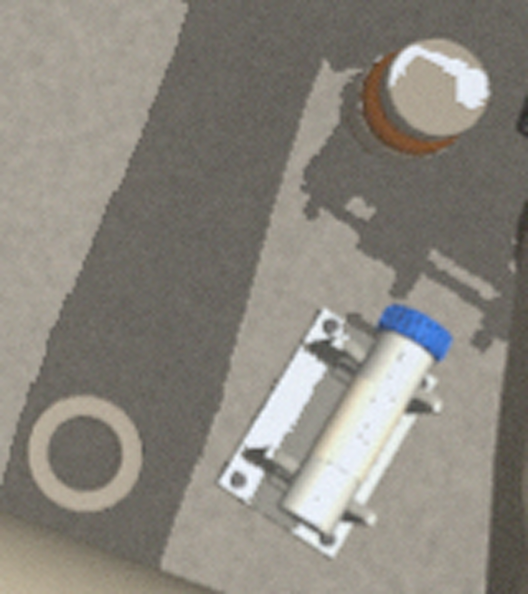

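View pics/t19b.png

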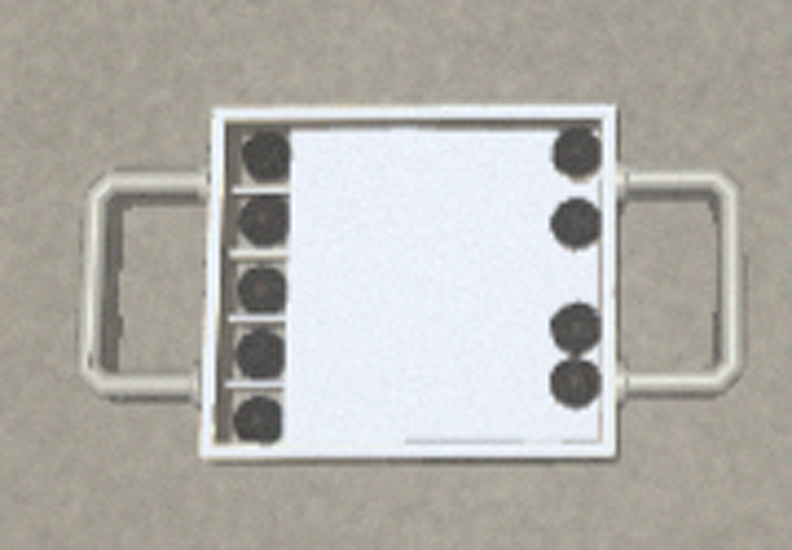

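View pics/s19b.png

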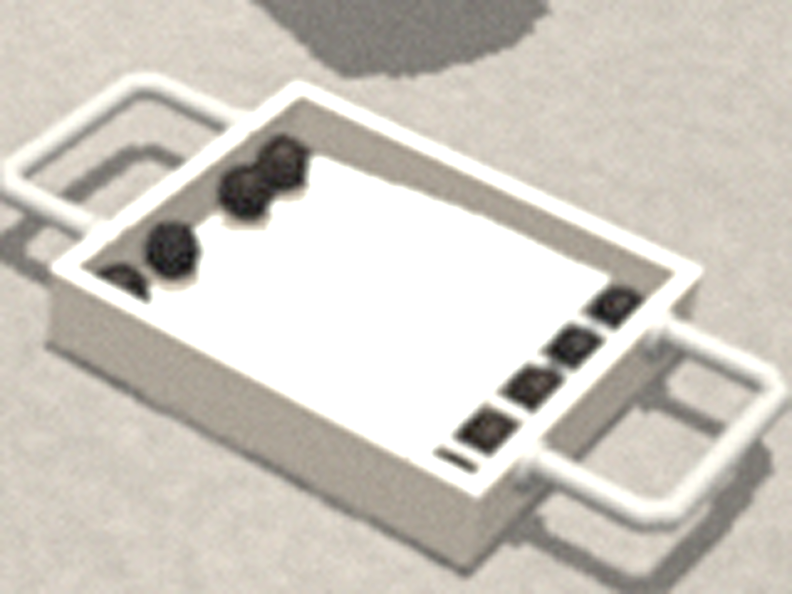

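```bash
python3 - <<'E'
from kin import *
c=r.capture("top")
B=back(c,crop([(311,517),(424,320)],375,190,3.3),.056)
d=np.array([np.cos(np.radians(-32.8)),np.sin(np.radians(-32.8))]);O=np.array([.4548,-.2327])
for b in B: print(((b[:2]-O)@d).round(4),((b[:2]-O)@[-d[1],d[0]]).round(4))
# predicted pixels for centred
P=[np.r_[O+k*d+s*.0145*np.array([-d[1],d[0]]),.055] for k in(-.052,.051,.065) for s in(-1,1)]
print(((proj(c,P)-[375,190]+.5)*3.3).round(0))
i=c["img"][295:365,430:520];print
o=cv2.resize(i,None,fx=8,fy=8,interpolation=cv2.INTER_CUBIC)
for u in proj(c,P): q=((u-[430,295]+.5)*8).astype(int);cv2.drawMarker(o,(int(q[0]),int(q[1])),(0,0,255),cv2.MARKER_CROSS,10,1)
cv2.imwrite("pics/z.png",cv2.convertScaleAbs(o,alpha=1.4,beta=10))
E
```

```text
-0.0492 -0.003
0.065 -0.0007
[[328. 536.]
 [277. 502.]
 [434. 359.]
 [383. 327.]
 [448. 336.]
 [398. 304.]]
```

View pics/z.png

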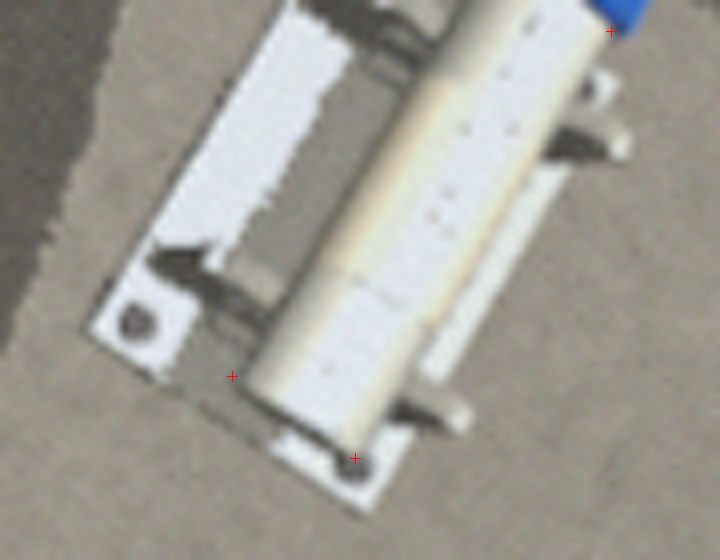

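```bash
python3 - <<'E'
from h import *
a=cv2.imread("pics/top0.png");b=r.capture("top")["img"]
print("dish diff",cv2.absdiff(a[115:190,265:340],b[115:190,265:340]).mean(), r.sense()["wrist_force"].round(1))
print(r.finish_job())
E
```

```text
dish diff 8.792355555555556 [-0.2 -0.1 -0.7]
the job is handed in; nothing more can be done
None
```

The job is handed in at about 27.5 s of the 72 s allowed. Five nodules sit in the pockets and the tube lies in the cradle.

- **Board:** I raised it by the channel handle to about 21°, then by the pocket handle to about 15°, each for roughly 2 s. It is back flat on the bench. The last top view shows one nodule in each of the five pockets and the four spares against the channel wall.
- **Tube:** I gripped it upright, turned it to lie flat and lowered it until the wrist felt about 8 N of contact, then opened the fingers. It rests in both saddles with its cap pointing away from the robot.
- **Centring:** From the top picture the tube is centred along the cradle to within about 1–3 mm. The foot end reads −49 mm against −52 nominal, and the cap end +65 mm as it should. The sideways readings of −1 to −3 mm are within camera error.
- **Bystanders:** The jar and the tape are at the same pixels as at the start. For the dish I only ran a whole-patch image comparison, which gave a mean difference of 8.8. I did not settle whether that was noise, lighting or movement. No planned move came down near the dish.
- **Disagreement:** The two cameras differed by 2–4 mm. Checked against the arm, the scene camera read about 1.1 pixels low, so I corrected for that when placing the tube.

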